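# Restart the paint shaker

### The job

Some paint bottles have fallen over in the tray of the paint shaker: turn the rotary isolator handle off first, stand every fallen bottle upright in the lane beside its standing neighbours, then draw the lock pin out of its bore and park it down in the side notch with its collar on the fork, and last turn the isolator on. Touch the bottles and the pin only while the isolator is off, let go of everything at the end with all bottles standing in the lane, and do not move the other things on the bench.

Things in the scene. Friction and masses are not known exactly. Their poses are not given: they have to be found in the camera images.
- shaker: Fixed platform shaker, 170 (x) x 540 (y) x 75 mm: a grey base carrying an aluminium tray with a black rubber floor that is one long lane. It does not move. Origin: under its centre on the bench; x away from the robot, y along the lane to the left. Beyond its -y end stand a steel block with the lock-pin bore and, on the robot's side of the block, the forked notch plate.
- lane (a point): Centre of the lane floor, 60 mm above the bench; axes as the shaker. Lane inside 160 (x) x 530 (y) mm, walls 15 mm higher than the floor.
- bore (a point): Mouth of the upright lock-pin bore, 75 mm above the bench, in the top of a 60 x 60 mm steel block; 12 mm wide, 48 mm deep. Axes as the shaker.
- notch (a point): Pin axis when parked, at the top face (75 mm above the bench) of an 8 mm steel fork that sticks out 55 mm from the block towards -x of the shaker. Its slot is 14 mm wide, runs along the shaker's x, is open at the -x end (21.5 mm from this point) and closed 8.5 mm past this point at the block side. Nothing below it down to the bench.
- lock_pin: Loose steel lock pin, upright in the bore at the start, 0.09 kg: shank 10 mm thick and 36 mm long below a 24 mm collar 5 mm thick, and above it a black round grip 16 mm thick and 36 mm tall. Origin: centre of the collar's underside; z axis up towards the grip. The collar's underside rests on the block (in the bore) or on the fork (parked).
- switchbox: Fixed grey isolator box 130 x 130 x 70 mm. Origin: under its centre on the bench; x away from the robot at yaw 0, y left.
- isolator (a joint): Angle of the black rotary isolator handle, rad: 0 = off, grows clockwise seen from above to 1.4 = on. Off: the grip points to -x of the box (towards the robot), by a round white mark; on: the grip points nearly to +y (left), at the white bar mark. Sprung over centre: resists with up to 0.15 N m to half way (0.7), then it snaps over by itself.
- handle_grip (a point): Point to grip on the handle: 48 mm from its axis, 104 mm above the bench, mid height of a straight grip 14 mm wide, 28 mm tall (top at 118 mm), which reaches from 19 mm behind the axis to 75 mm in front of it. 18 mm are free under the grip outside the hub (48 mm across). x axis of this point runs from the grip towards the handle axis.
- handle_axis (a point): Point on the vertical turning axis of the handle, 104 mm above the bench; axes as the switch box.
- bottle1: White square paint bottle, 42 x 42 mm, 78 mm tall, with a grey round cap 26 mm across and 22 mm tall: 100 mm overall, about 0.15 kg. Origin: on its axis at half height, 50 mm above the foot; z axis from foot to cap. May be absent (None from the start). At the start it lies on its side on the lane floor, roughly across the lane, cap towards or away from the robot.
- bottle2: White square paint bottle, 42 x 42 mm, 78 mm tall, with a grey round cap 26 mm across and 22 mm tall: 100 mm overall, about 0.15 kg. Origin: on its axis at half height, 50 mm above the foot; z axis from foot to cap. May be absent (None from the start). At the start it lies on its side on the lane floor, roughly across the lane, cap towards or away from the robot.
- bottle3: White square paint bottle, 42 x 42 mm, 78 mm tall, with a grey round cap 26 mm across and 22 mm tall: 100 mm overall, about 0.15 kg. Origin: on its axis at half height, 50 mm above the foot; z axis from foot to cap. May be absent (None from the start). At the start it lies on its side on the lane floor, roughly across the lane, cap towards or away from the robot.
- bottle4: White square paint bottle, 42 x 42 mm, 78 mm tall, with a grey round cap 26 mm across and 22 mm tall: 100 mm overall, about 0.15 kg. Origin: on its axis at half height, 50 mm above the foot; z axis from foot to cap. May be absent (None from the start). At the start it lies on its side on the lane floor, roughly across the lane, cap towards or away from the robot.
- bottle5: White square paint bottle, 42 x 42 mm, 78 mm tall, with a grey round cap 26 mm across and 22 mm tall: 100 mm overall, about 0.15 kg. Origin: on its axis at half height, 50 mm above the foot; z axis from foot to cap. Stands upright in the lane at the start; it belongs there too.
- tub: Bystander: white jar, 60 mm across, 75 mm tall, origin under its centre.
- mug: Bystander: white mug, 72 mm across, 85 mm tall, origin under its centre.
- screwdriver: Bystander: screwdriver lying on the bench, origin under its middle.
- brush: Bystander: brush lying on the bench, origin under its middle.
- tape: Bystander: cardboard ring (tape core) 70 mm across, 22 mm tall, lying flat, origin under its centre.
- offcut: Bystander: wood offcut 110 x 50 x 18 mm, lying flat, origin under its centre.
- can: Bystander: small can 52 mm across, 70 mm tall, origin under its centre.
Not all that is in view belongs to the job. What is shaped like the bottle5 but green or turquoise is not meant. Leave any black or turquoise look-alike of the bottle4 alone.

How it is judged (in metres and radians):
On the way, in this order (a step that is already met when the one before it is completed fails the run):
1. the isolator is turned off (value of joint isolator below 0.12 rad), for 0.2 s.
2. with the isolator off, every bottle stands upright in the lane, released (angle between each of bottle1, bottle2, bottle3, bottle4, bottle5's own z axis and vertical below 0.15 rad and z of bottle1 in the frame of lane between 0.04 and 0.06 m and x of bottle1 in the frame of lane between -0.07 and 0.07 m and y of bottle1 in the frame of lane between -0.26 and 0.26 m and linear speed of each of bottle1, bottle2, bottle3, bottle4, bottle5 below 0.03 m/s and contact force between the fingers and bottle1 below 0.2 N and z of bottle2 in the frame of lane between 0.04 and 0.06 m and x of bottle2 in the frame of lane between -0.07 and 0.07 m and y of bottle2 in the frame of lane between -0.26 and 0.26 m and contact force between the fingers and bottle2 below 0.2 N and z of bottle3 in the frame of lane between 0.04 and 0.06 m and x of bottle3 in the frame of lane between -0.07 and 0.07 m and y of bottle3 in the frame of lane between -0.26 and 0.26 m and contact force between the fingers and bottle3 below 0.2 N and z of bottle4 in the frame of lane between 0.04 and 0.06 m and x of bottle4 in the frame of lane between -0.07 and 0.07 m and y of bottle4 in the frame of lane between -0.26 and 0.26 m and contact force between the fingers and bottle4 below 0.2 N and z of bottle5 in the frame of lane between 0.04 and 0.06 m and x of bottle5 in the frame of lane between -0.07 and 0.07 m and y of bottle5 in the frame of lane between -0.26 and 0.26 m and contact force between the fingers and bottle5 below 0.2 N and value of joint isolator below 0.12 rad), for 0.2 s.
3. with the isolator off, the pin hangs parked in the side notch, released (angle between lock_pin's own z axis and vertical below 0.17 rad and z of lock_pin in the frame of notch between -0.004 and 0.004 m and x of lock_pin in the frame of notch between -0.012 and 0.006 m and y of lock_pin in the frame of notch between -0.005 and 0.005 m and linear speed of lock_pin below 0.03 m/s and contact force between the fingers and lock_pin below 0.2 N and value of joint isolator below 0.12 rad), for 0.2 s.
4. the isolator is turned on (value of joint isolator above 1.28 rad), for 0.2 s.
At the end, for the whole second after the job is handed in: Every bottle present stands upright (0.15 rad) on the lane floor, at rest; the pin hangs upright (0.17 rad) in the notch, collar on the fork (4 mm in height, 5 mm across, along the slot 12 mm outwards or 6 mm inwards); isolator on (above 1.28 rad); all released (angle between each of bottle1, bottle2, bottle3, bottle4, bottle5's own z axis and vertical below 0.15 rad and z of bottle1 in the frame of lane between 0.04 and 0.06 m and x of bottle1 in the frame of lane between -0.07 and 0.07 m and y of bottle1 in the frame of lane between -0.26 and 0.26 m and linear speed of each of bottle1, bottle2, bottle3, bottle4, bottle5, lock_pin below 0.03 m/s and z of bottle2 in the frame of lane between 0.04 and 0.06 m and x of bottle2 in the frame of lane between -0.07 and 0.07 m and y of bottle2 in the frame of lane between -0.26 and 0.26 m and z of bottle3 in the frame of lane between 0.04 and 0.06 m and x of bottle3 in the frame of lane between -0.07 and 0.07 m and y of bottle3 in the frame of lane between -0.26 and 0.26 m and z of bottle4 in the frame of lane between 0.04 and 0.06 m and x of bottle4 in the frame of lane between -0.07 and 0.07 m and y of bottle4 in the frame of lane between -0.26 and 0.26 m and z of bottle5 in the frame of lane between 0.04 and 0.06 m and x of bottle5 in the frame of lane between -0.07 and 0.07 m and y of bottle5 in the frame of lane between -0.26 and 0.26 m and angle between lock_pin's own z axis and vertical below 0.17 rad and z of lock_pin in the frame of notch between -0.004 and 0.004 m and x of lock_pin in the frame of notch between -0.012 and 0.006 m and y of lock_pin in the frame of notch between -0.005 and 0.005 m and value of joint isolator above 1.28 rad and velocity of joint isolator below 0.1 rad/s); the robot touches nothing.
It fails at once if the fingers push or hold a bottle or the pin while the isolator is on (value of joint isolator above 1 rad and (contact force between the fingers and bottle1 above 1 N or contact force between the fingers and bottle2 above 1 N or contact force between the fingers and bottle3 above 1 N or contact force between the fingers and bottle4 above 1 N or contact force between the fingers and bottle5 above 1 N or contact force between the fingers and lock_pin above 1 N)).
It fails at once if another thing on the bench is moved more than 30 mm (distance of any of tub, mug, screwdriver, brush, tape, offcut, can from where it was at the start of the episode above 0.03 m).
Of bottle1, bottle2, bottle3, bottle4 only 3 to 4 are there at a start; the rules pass over those that are not, and their reading is None.
At some moment in a run one of bottle1, bottle2, bottle3, bottle4 may be knocked a few centimetres aside while the robot is not near it.
Once in a run the grip may slacken for a moment while it holds something.
It also fails if it takes over 210 s, if anything falls off the work surface, if the arm or the gripper's body presses on something with over 40 N, if the wrist force passes 120 N, or if a joint passes its speed limit or range.

### The arm

A 7-joint arm with a two-finger parallel gripper is mounted at the origin on the work surface. World frame = base frame: x ahead of the robot, y to its left, z up, the work surface at z = 0. Lengths are in mm, angles in rad, forces in N, time in s.
With the tool pointing down it reaches from about 400 to 875 mm from the base axis. Payload 4.4 kg.
Tool frame: the origin (TCP) lies on the centre line of the jaws, within the pads' length; the fingertips stand 14 mm ahead of it and the grasp point (between the pads) lies 5 mm behind it (tips_ahead is the distance from the TCP to the fingertips, in mm); z points along the fingers, y is the line along which they close (so a half turn about z gives the same grasp; the last joint's range is limited). The gripper opens to 85 mm and grips with 20 to 120 N. Pads are 22 mm wide; open, the fingers measure 114 mm over their backs; the gripper's body (76 mm by 85 mm) begins 54 mm behind the grasp point. The pads swing forward as they close: fully open they stand 13 mm farther back than shut.
Start: joints at [1.077, 0.628, 0.038, 1.517, -0.027, 0.996, -0.02], TCP at [269.693, -591.425, 245.313] pointing down, gripper open.
Joint ranges: [-3.06, 3.06], [-0.37, 2.12], [-1.25, 1.32], [0.18, 2.47], [-1.1, 4.24], [0.23, 1.98], [-2.94, 2.94]. Speed limits (rad/s): [2.57, 2.57, 3.14, 3.14, 3.14, 3.14, 3.14].

### API

Orientations are given as [roll, pitch, yaw] about the fixed x, y, z axes, in that order (R = Rz(yaw) Ry(pitch) Rx(roll)).
In Python, from cell import * gives the robot as it stands.
- The arm moves only by the tool move_arm, never from a script. Its argument "rows" is text: rows parted by semicolons, each of 7 numbers parted by spaces: the shift along the tool's x, y, z scaled (see below), then the turn, a rotation vector about the tool's x, y, z scaled (see below), then the closure, from -1 (fully open) to 1 (shut). A call has 1 to 12 rows; each row is the pose to reach, as a shift and turn from the pose commanded when the call began, along the tool's axes at that moment; what a row does not reach only later rows make up. The controller multiplies each number of a shift by 0.3 m and each number of a turn by pi/2 rad. A row lasts 1/12 s, in which the tool goes at most 41.7 mm and 7.16 degrees, less where a joint would pass 70% of its speed; a pose out of reach is approached as far as the arm can. A call with a number of a shift or a turn outside -1 to 1 is refused whole. A call with a gripper value outside its range is refused whole. The fingers move at their own pace and stop on an object; the grip force is fixed at half the most. Time passes only in rows, so rows that repeat a pose let the fingers close. It gives the time, the measured TCP pose, the force, the opening and the grip force at its end, in the units of the state.
- read_state(): the state, without advancing time (a new reading comes with each control period).
- get_image(name): name is "scene" or "top" or "wrist"; returns a dict with "img" (400x640x3 uint8, red, green, blue), "vfov" (degrees; the focal length in pixels is half the picture's height over the tangent of half this angle, whatever the lens; pixels are square), "cx", "cy" (the principal point, pixels), "k1" (the pictures are not rectified: a ray, as slopes to the right and down, at radius r is drawn at 1 + k1 r^2 times it, then the intrinsics apply), "extrinsics" (4x4, takes a point from camera to world coordinates); the wrist camera has in their place "T_tool_cam" (4x4, takes a point from camera to tool coordinates, whose origin is the TCP and whose axes are the flange's). Camera axes: x right, y up, looking along -z (the intrinsics and any distortion apply to the point x, -y, -z); pixel columns grow to the right and rows downward; lengths in mm; the calibration is good to about 2 mm. A picture is of the moment at which its call begins: read the wrist's pose just before it. There is no depth.
- finish_job(): hands the job in; it is judged then, once.
The state is a dict: "clock": time; "qpos": joint angles; "qd": joint speeds; "tau": joint torques, N m; "eef_pos": TCP position; "tool_rot": TCP orientation; "force": force on the tool from outside, world axes, zero at the start; "torque": the same for the moment, N m; "width": finger opening in mm; "gripper_force": force on a finger pad.
Only numpy, scipy, OpenCV 4.12 (cv2) and the standard library are available. Lean on these libraries where they do the work, as an engineer would, in place of code of your own. Each camera call takes 0.05 s, during which the arm holds its last target. There are 200 camera calls.

## Working session

There is one attempt and no reset: what is moved stays moved. The work goes in short steps, Python scripts to look and compute and a tool call to move; the robot and the scene stay as the last step left them, time stands still between calls to the robot, and variables do not carry over. Pictures are saved under pics/ and viewed, at most 14 in all, crops included, and the job is handed in when it is done.

Besides the shell and the picture viewer there is one more tool, called after "Emit:" as a command line: name --argument value ..., lists and objects as JSON in quotes. move_arm: Moves the arm, as the interface text tells. Its arguments: {"type":"object","properties":{"rows":{"type":"string"}},"required":["rows"]}

```bash
mkdir -p pics; ls; python3 - <<'E'
from cell import *
import cv2
print(read_state())
for n in ["scene","top","wrist"]:
    d=get_image(n)
    cv2.imwrite(f"pics/{n}0.png",d["img"][:,:,::-1])
    print(n,{k:v for k,v in d.items() if k!="img"})
E
```

```text
pics
{'clock': 0.0, 'qpos': array([ 1.07720468,  0.6293631 ,  0.03842703,  1.51836328, -0.02702245,
        0.99628268, -0.02001472]), 'qd': array([-0.0004041 , -0.00014854,  0.00136298,  0.00012992,  0.000271  ,
       -0.00132374, -0.00132066]), 'tau': array([ 3.70773378e-04, -5.63399184e+01,  1.22629814e+00, -1.93444526e+01,
        1.09570508e-02,  1.06929091e-02,  8.82278698e-06]), 'eef_pos': array([ 269.45502199, -590.86689593,  244.37928327]), 'tool_rot': array([-3.13969349e+00, -1.76202559e-06,  4.27776881e-01]), 'force': array([ 1.31507644, -0.06665674, -0.03838788]), 'torque': array([-0.03359715, -0.03770345,  0.01855264]), 'gripper_force': 0.0, 'width': 85.44066160966082}
scene {'vfov': 43.176646531008814, 'cx': 320.4595358919494, 'cy': 211.63561451872576, 'k1': -0.13173126789084252, 'extrinsics': array([[ 6.52905954e-01, -4.94666902e-01,  5.73601317e-01,
         1.31426852e+03],
       [ 7.57355991e-01,  4.37562184e-01, -4.84717689e-01,
        -6.48793493e+02],
       [-1.12124476e-02,  7.50895459e-01,  6.60325897e-01,
         1.02205394e+03],
       [ 0.00000000e+00, 
[... 299 characters left out ...]
 5.77673753e-03, -9.29067193e-03,
         3.69430252e+01],
       [-8.52145189e-03,  1.21309923e-01,  9.92578101e-01,
         1.22866868e+03],
       [ 0.00000000e+00,  0.00000000e+00,  0.00000000e+00,
         1.00000000e+00]])}
wrist {'vfov': 65.06216791006908, 'cx': 317.3531917322945, 'cy': 203.54322019234044, 'k1': -0.03909303567589583, 'T_tool_cam': array([[-1.71777205e-03,  9.47106511e-01,  3.20914795e-01,
         8.14822158e+01],
       [ 9.99998443e-01,  1.75661458e-03,  1.68481696e-04,
         4.34975813e-01],
       [-4.04153497e-04,  3.20914584e-01, -9.47108054e-01,
        -1.27439807e+02],
       [ 0.00000000e+00,  0.00000000e+00,  0.00000000e+00,
         1.00000000e+00]])}
```

View pics/scene0.png

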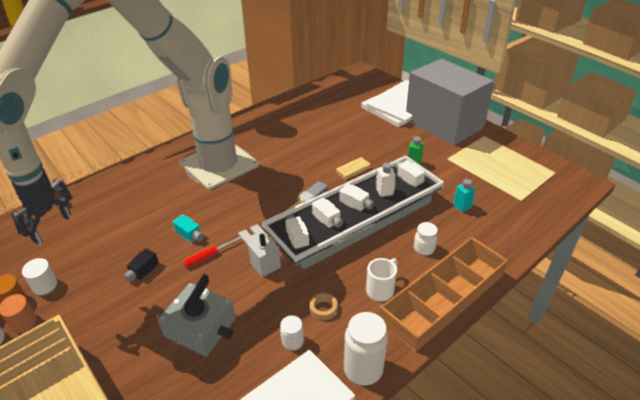

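View pics/top0.png

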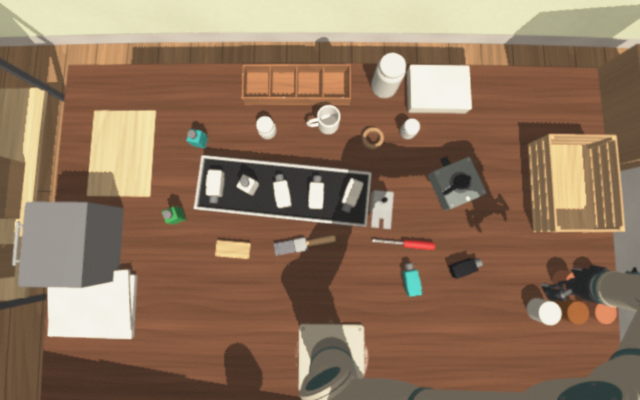

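```bash
cat > h.py <<'E'
from cell import *
import cv2, numpy as np
from scipy.spatial.transform import Rotation as R
def cam(name,d=None):
    d=d or get_image(name); f=200/np.tan(np.radians(d["vfov"])/2)
    if "extrinsics" in d: T=d["extrinsics"]
    else:
        s=read_state(); W=np.eye(4); W[:3,:3]=R.from_euler("xyz",s["tool_rot"]).as_matrix(); W[:3,3]=s["eef_pos"]; T=W@d["T_tool_cam"]
    return d["img"],(f,d["cx"],d["cy"],d["k1"],T)
def pix2w(c,u,v,z):
    f,cx,cy,k,T=c; a=np.array([(u-cx)/f,(v-cy)/f]); p=a.copy()
    for _ in range(20): p=a/(1+k*(p@p))
    r=T[:3,:3]@np.array([p[0],-p[1],-1]); o=T[:3,3]
    return o+r*(z-o[2])/r[2]
def w2pix(c,P):
    f,cx,cy,k,T=c; q=T[:3,:3].T@(np.asarray(P,float)-T[:3,3]); p=np.array([q[0],-q[1]])/-q[2]
    p=p*(1+k*(p@p)); return f*p[0]+cx,f*p[1]+cy
def cropsave(img,fn,x0,y0,x1,y1,s):
    cv2.imwrite(fn,cv2.resize(img[y0:y1,x0:x1,::-1],None,fx=s,fy=s,interpolation=cv2.INTER_CUBIC))
def rel(target,rot=None):
    "shift/turn numbers for a move to world target (mm), rpy rot"
    s=read_state(); M=R.from_euler("xyz",s["tool_rot"])
    sh=M.inv().apply(np.array(target)-s["eef_pos"])/300
    tn=(M.inv()*R.from_euler("xyz",rot)).as_rotvec()/(np.pi/2) if rot is not None else np.zeros(3)
    return np.round(sh,4),np.round(tn,4)
E
python3 - <<'E'
from h import *
a=cv2.imread("pics/top0.png")[:,:,::-1]; b=cv2.imread("pics/scene0.png")[:,:,::-1]
A=cv2.resize(a[145:235,190:500],None,fx=2.58,fy=2.58,interpolation=cv2.INTER_CUBIC)
B=cv2.resize(b[150:355,150:450],None,fx=1.75,fy=1.75,interpolation=cv2.INTER_CUBIC)
B=cv2.copyMakeBorder(B,0,0,0,A.shape[1]-B.shape[1],cv2.BORDER_CONSTANT)
cv2.imwrite("pics/c1.png",np.vstack([A,B])[:,:,::-1]); print(A.shape,B.shape)
E
```

```text
(232, 800, 3) (359, 800, 3)
```

View pics/c1.png

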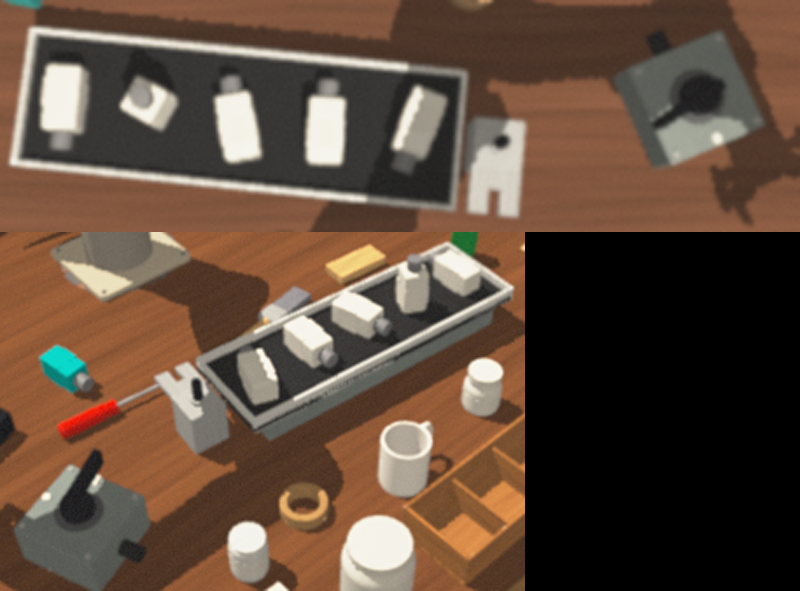

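```bash
python3 - <<'E'
from h import *
from scipy.optimize import least_squares
_,ct=cam("top"); _,cs=cam("scene")
T=lambda x,y:(190+x/2.58,145+y/2.58); S=lambda x,y:(150+x/1.75,150+(y-232)/1.75)
def fit(locs,obs,p0):
    f=lambda p:np.concatenate([np.array(w2pix(c,[p[0]+np.cos(p[2])*l[0]-np.sin(p[2])*l[1],p[1]+np.sin(p[2])*l[0]+np.cos(p[2])*l[1],l[2]]))-uv for l,c,uv in zip(locs,[o[0] for o in obs],[o[1] for o in obs])])
    r=least_squares(f,p0,loss="soft_l1"); print(np.round(r.x,3),"res",np.round(f(r.x),1)); return r.x
# shaker rim corners z=75
a,b=85,270
sh=fit([(a,b,75),(a,-b,75),(-a,-b,75),(-a,b,75),(a,b,75),(a,-b,75),(-a,-b,75),(-a,b,75)],
 [(ct,T(33,28)),(ct,T(467,70)),(ct,T(455,209)),(ct,T(10,165)),(cs,S(514,290)),(cs,S(257,425)),(cs,S(198,360)),(cs,S(447,246))],[500,100,0])
# switch box top corners z=70
q=65
sb=fit([(q,q,70),(q,-q,70),(-q,-q,70),(-q,q,70),(-q,q,70),(q,q,70),(-q,-q,70)],
 [(ct,T(613,80)),(ct,T(722,32)),(ct,T(764,125)),(ct,T(655,167)),(cs,S(68,465)),(cs,S(148,513)),(cs,S(17,520))],[500,-350,.4])
print("pin top",pix2w(ct,*T(503,141),116),pix2w(cs,*S(196,382),116))
print("fork end mid top",pix2w(ct,*T(493,214),75))
print("block corners top",[pix2w(ct,*T(*p),75).round(0) for p in [(472,117),(526,120),(520,216),(469,212)]])
print("handle top: axis/tip",pix2w(ct,*T(700,93),118),pix2w(ct,*T(655,125),110))
for n,p,z in [("A body ends",(63,65),102),("A",(63,133),102),("A cap",(61,142),94),("Stand cap",(142,94),160),("B",(232,93),102),("B",(243,161),102),("B cap",(231,82),90),("C",(328,96),102),("C",(325,165),102),("C cap",(329,84),90),("D",(431,90),102),("D",(407,153),102),("D cap",(404,162),90)]:
    print(n,pix2w(ct,*T(*p),z).round(0)[:2])
E
```

```text
[ 5.27358e+02  1.54046e+02 -9.10000e-02] res [-1.4 -1.5 -0.3 -1.9 -0.1 -1.8  0.2 -1.7 -0.7 -0.9 -1.8 -1.4 -1.8 -0.4
 -0.3 -1.8]
[ 5.50395e+02 -3.96198e+02  3.77000e-01] res [  2.6  -4.9  -2.6  -0.8  -2.2   0.9   2.7  -0.4   2.5  -4.3  -0.8 -12.8
  -2.1   1. ]
pin top [ 490.45088124 -158.85079995  116.        ] [ 498.46298    -158.45370782  116.        ]
fork end mid top [ 406.83877734 -152.79592247   75.        ]
block corners top [array([ 524., -129.,   75.]), array([ 521., -194.,   75.]), array([ 405., -185.,   75.]), array([ 409., -124.,   75.])]
handle top: axis/tip [ 548.20268018 -391.54799387  118.        ] [ 511.01082016 -339.57982851  110.        ]
A body ends [580. 363.]
A [498. 360.]
A cap [488. 364.]
Stand cap [537. 255.]
B [547. 160.]
B [466. 145.]
B cap [563. 162.]
C [544.  46.]
C [462.  48.]
C cap [561.  44.]
D [552. -77.]
D [477. -48.]
D cap [467. -45.]
```

```bash
python3 - <<'E'
from h import *
print(rel([550,-400,300],[np.pi,0,.43]))
E
```

```text
(array([ 1.1148, -0.1921, -0.1836]), array([-0.0006, -0.    , -0.0014]))
```

Emit:
move_arm --rows "0.1 -0.02 -0.05 0 0 0 1; 0.2 -0.05 -0.1 0 0 0 1; 0.4 -0.1 -0.18 0 0 0 1; 0.6 -0.15 -0.18 0 0 0 1; 0.8 -0.19 -0.18 0 0 0 1; 0.9 -0.19 -0.18 0 0 0 1; 0.98 -0.19 -0.18 0 0 0 1; 0.98 -0.19 -0.18 0 0 0 1; 0.98 -0.19 -0.18 0 0 0 1; 0.98 -0.19 -0.18 0 0 0 1; 0.98 -0.19 -0.18 0 0 0 1; 0.98 -0.19 -0.18 0 0 0 1"

```text
clock: 1.25
eef_pos: [511.9, -419.1, 299.2]
tool_rot: [3.141, 0.002, 0.425]
force: [0.1, -0.7, 0.3]
width: -0.0
gripper_force: 0.0
```

```bash
python3 - <<'E'
from h import *
import json
s=read_state(); print(s["clock"],s["qpos"].round(3),s["eef_pos"],s["tool_rot"],s["width"])
img,c=cam("wrist"); cropsave(img,"pics/w1.png",0,0,640,400,1.25)
E
```

```text
1.25 [ 0.624  0.6    0.033  1.412 -0.019  1.131 -0.486] [ 511.85761199 -419.07238987  299.21800639] [3.14141340e+00 1.51714279e-03 4.25203064e-01] -0.003925488148664365
```

View pics/w1.png

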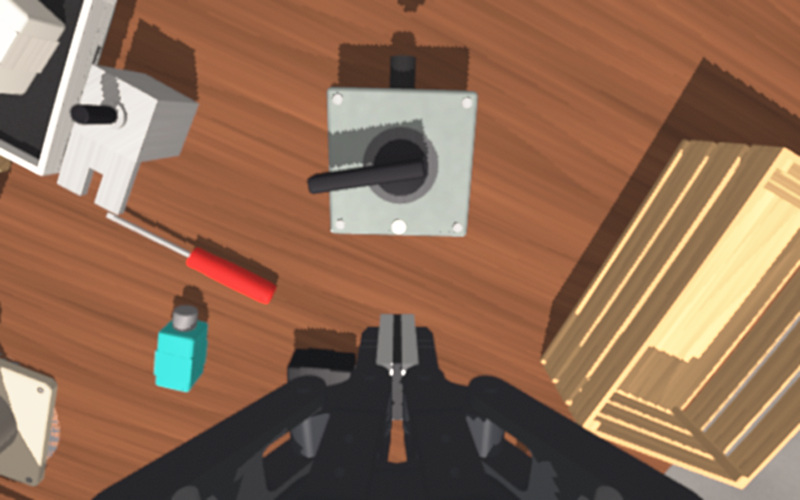

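```bash
python3 - <<'E'
from h import *
from scipy.optimize import least_squares
_,c=cam("wrist")
W=lambda x,y,z:pix2w(c,x/1.25,y/1.25,z)
def fit(locs,uv,p0):
    L=np.array(locs,float); P=np.array([W(*q,70)[:2] if 0 else W(*q,z)[:2] for q,z in uv])
    f=lambda p:((L@np.array([[np.cos(p[2]),np.sin(p[2])],[-np.sin(p[2]),np.cos(p[2])]])+p[:2])-P).ravel()
    r=least_squares(f,p0); print(r.x.round(3),f(r.x).round(1))
fit([(65,65),(65,-65),(-65,-65),(-65,65)],[((330,88),70),((475,92),70),((466,236),70),((331,235),70)],[550,-396,.4])
print("axis",W(399,166,90),"mark",W(399,227,70))
print("tip",W(310,184,104),"rear",W(424,168,110))
print("block/fork z75:",[W(*p,75).round(1)[:2] for p in [(88,66),(153,79),(120,213),(93,205),(83,192),(60,180),(105,172),(98,168)]])
print("collar",W(116,116,78),"griptop",W(76,114,116))
E
```

```text
[ 5.53131e+02 -4.04793e+02  4.02000e-01] [-1.   3.7  2.3 -2.5 -1.  -1.9 -0.3  0.7]
axis [ 554.90133057 -402.40334239   90.        ] mark [ 501.7024132  -426.61383012   70.        ]
tip [ 513.03643066 -340.95781981  104.        ] rear [ 563.52550463 -420.19601377  110.        ]
block/fork z75: [array([ 523.6, -129.9]), array([ 535.4, -184.6]), array([ 408.8, -182.9]), array([ 405.8, -157.3]), array([ 414.2, -146.2]), array([ 416.5, -123.7]), array([ 441.1, -162.1]), array([ 442. , -155.3])]
collar [ 494.03484714 -163.30244925   78.        ] griptop [ 493.02924083 -157.65929433  116.        ]
```

```bash
cat >> h.py <<'E'
def rows(pts,g):
    for p in pts:
        s,t=rel(p[:3],p[3:] if len(p)>3 else None); print(*np.round(s,3),*np.round(t,3),g,end="; ")
    print()
E
python3 - <<'E'
from h import *
rows([(552,-333,299),(552,-333,106),(541.5,-346,106),(520.6,-354.5,106),(505.6,-368.5,106),(498,-382,106),(494,-397,106),(494,-397,200)],1)
E
```

```text
0.24 -0.206 0.001 0.0 0.0 0.0 1; 0.24 -0.207 0.644 0.0 0.0 0.0 1; 0.191 -0.182 0.644 0.0 0.0 0.0 1; 0.116 -0.184 0.644 0.0 0.0 0.0 1; 0.051 -0.162 0.644 0.0 0.0 0.0 1; 0.009 -0.132 0.645 0.0 0.0 0.0 1; -0.024 -0.092 0.645 0.0 0.0 0.0 1; -0.024 -0.092 0.331 0.0 0.0 0.0 1;
```

Emit:
move_arm --rows "0.12 -0.1 0 0 0 0 1; 0.24 -0.207 0 0 0 0 1; 0.24 -0.207 0.1 0 0 0 1; 0.24 -0.207 0.22 0 0 0 1; 0.24 -0.207 0.35 0 0 0 1; 0.24 -0.207 0.48 0 0 0 1; 0.24 -0.207 0.6 0 0 0 1; 0.24 -0.207 0.644 0 0 0 1; 0.24 -0.207 0.644 0 0 0 1"

```text
clock: 2.1
eef_pos: [550.4, -330.8, 102.7]
tool_rot: [-3.136, 0.004, 0.426]
force: [0.3, -0.3, 0.6]
width: 0.1
gripper_force: 0.0
```

Emit:
move_arm --rows "-0.049 0.025 0 0 0 0 1; -0.085 0.024 0 0 0 0 1; -0.124 0.023 0 0 0 0 1; -0.155 0.034 0 0 0 0 1; -0.189 0.045 0 0 0 0 1; -0.21 0.06 0 0 0 0 1; -0.231 0.075 0 0 0 0 1; -0.25 0.095 0 0 0 0 1; -0.264 0.115 0 0 0 0 1; -0.264 0.115 0 0 0 0 1; -0.264 0.115 -0.1 0 0 0 1; -0.264 0.115 -0.22 0 0 0 1"

```text
clock: 3.1
eef_pos: [493.7, -393.9, 169.6]
tool_rot: [-3.135, 0.004, 0.428]
force: [1.3, 0.3, 0.9]
width: 0.2
gripper_force: 0.0
```

```bash
python3 - <<'E'
from h import *
s=read_state(); print(s["clock"],s["qpos"].round(3),s["eef_pos"],s["tool_rot"])
rows([(500,-280,330,np.pi,0,-.09)],-1)
img,c=cam("top"); cropsave(img,"pics/t1.png",180,130,500,250,2.4)
E
```

```text
3.1 [ 0.627  0.689  0.003  1.638 -0.003  0.822 -0.511] [ 493.65562251 -393.90994301  169.59291807] [-3.13462299  0.00353898  0.42784431]
0.175 -0.34 -0.533 -0.004 0.003 0.33 -1;
```

View pics/t1.png

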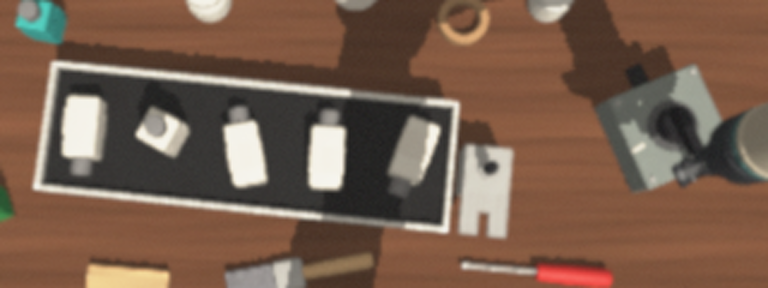

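```bash
python3 - <<'E'
from h import *
rows([(490,-394,300),(500,-150,350,np.pi,0,.21)],-1)
s=dict(read_state()); import cell,h
s["eef_pos"]=np.array([500,-150,350.]); s["tool_rot"]=np.array([np.pi,0,.21]); h.read_state=lambda:s
h.rows([(490,130,350,np.pi,0,-.09)],-1)
E
```

```text
-0.019 -0.019 -0.404 0.0 0.0 0.0 -1; 0.35 -0.744 -0.574 0.004 -0.003 0.139 -1; 
0.162 -0.92 -0.0 0.0 -0.0 0.191 -1;
```

Emit:
move_arm --rows "0 0 -0.12 0 0 0 1; 0 0 -0.25 0 0 0 1; 0.02 -0.04 -0.38 0 0 0 0; 0.08 -0.15 -0.48 0 0 0.03 -0.3; 0.15 -0.27 -0.574 0 0 0.06 -0.3; 0.22 -0.4 -0.574 0 0 0.09 -0.3; 0.28 -0.52 -0.574 0 0 0.12 -0.3; 0.35 -0.64 -0.574 0.004 -0.003 0.139 -0.3; 0.35 -0.744 -0.574 0.004 -0.003 0.139 -0.3; 0.35 -0.744 -0.574 0.004 -0.003 0.139 -0.3"

```text
clock: 3.98
eef_pos: [497.9, -139.0, 344.4]
tool_rot: [-3.13, 0.005, 0.222]
force: [-1.5, 0.5, 0.3]
width: 55.3
gripper_force: 0.0
```

Emit:
move_arm --rows "0.02 -0.12 0 0 0 0.05 -0.3; 0.04 -0.25 0 0 0 0.1 -0.3; 0.08 -0.38 0 0 0 0.15 -0.3; 0.1 -0.5 0 0 0 0.191 -0.3; 0.12 -0.62 0 0 0 0.191 -0.3; 0.14 -0.74 0 0 0 0.191 -0.3; 0.162 -0.85 0 0 0 0.191 -0.3; 0.162 -0.92 0 0 0 0.191 -0.3; 0.162 -0.92 0 0 0 0.191 -0.3; 0.162 -0.92 0 0 0 0.191 -0.3"

```text
clock: 4.82
eef_pos: [488.3, 132.5, 345.5]
tool_rot: [-3.138, 0.007, -0.087]
force: [0.4, -1.4, -0.0]
width: 55.6
gripper_force: 0.0
```

```bash
python3 - <<'E'
from h import *
s=read_state(); print(s["clock"],s["qpos"].round(3),s["eef_pos"],s["tool_rot"],s["width"])
img,c=cam("wrist"); im2,_=cam("top")
A=cv2.resize(img[0:290],(800,362),interpolation=cv2.INTER_CUBIC); B=cv2.resize(im2[150:220,400:500],(300,210),interpolation=cv2.INTER_CUBIC)
B=cv2.copyMakeBorder(B,0,0,0,500,cv2.BORDER_CONSTANT)
cv2.imwrite("pics/w2.png",np.vstack([A,B])[:,:,::-1])
E
```

```text
4.8167 [-0.298  0.316 -0.025  1.764  0.002  1.067 -1.98 ] [488.33639953 132.49620298 345.48441068] [-3.13787054  0.00712331 -0.08689772] 55.615521661832894
```

View pics/w2.png

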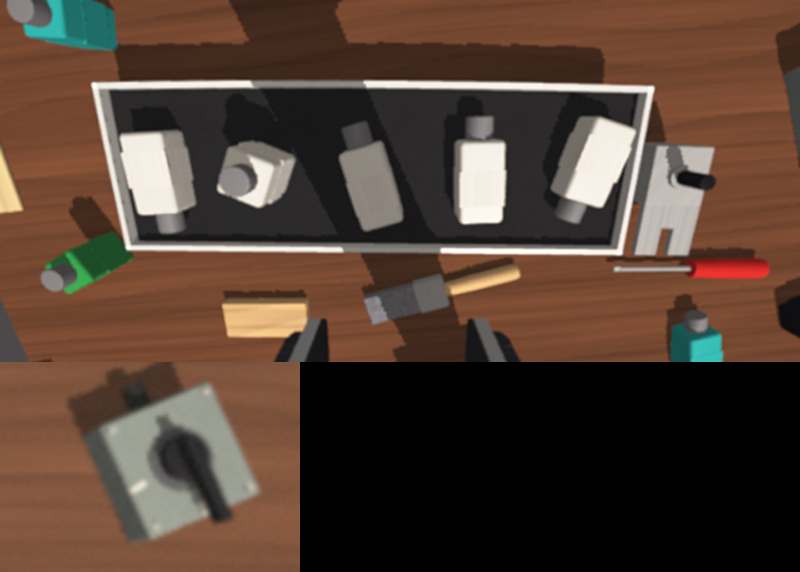

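```bash
python3 - <<'E'
from h import *
_,c=cam("wrist")
W=lambda x,y,z:pix2w(c,x/1.25,y/1.25,z)[:2]
for n,a,b in [("A",(144,132),(159,212)),("B",(380,222),(362,147)),("C",(481,220),(481,139)),("D",(613,121),(588,203))]:
    p,q=W(*a,102),W(*b,102); d=(q-p)/np.linalg.norm(q-p)
    print(n,"foot",p.round(1),"capEnd",q.round(1),"len",np.linalg.norm(q-p).round(1),"ang",np.degrees(np.arctan2(d[1],d[0])).round(1))
print("stand cap",W(237,181,160))
print("lane corners z75",[W(*p,75).round(1) for p in [(93,84),(654,88),(622,254),(128,248)]])
print("pin collar",W(678,181,80),"griptop",W(709,182,116),"slot end",W(668,231,75), "fork",W(636,253,75),W(690,254,75),"block",W(645,144,75),W(714,148,75))
# kinematics
from scipy.optimize import least_squares
D=[((1.0772,.6294,.0384,1.5184,-.027,.9963,-.02),(269.5,-590.9,244.4)),((.624,.6,.033,1.412,-.019,1.131,-.486),(511.9,-419.1,299.2)),((.627,.689,.003,1.638,-.003,.822,-.511),(493.7,-393.9,169.6)),((-.298,.316,-.025,1.764,.002,1.067,-1.98),(488.3,132.5,345.5))]
def f(p):
    o=[]
    for q,e in D:
        r=p[0]*np.sin(q[1])+p[1]*np.sin(q[1]+q[3]); z=p[2]+p[0]*np.cos(q[1])+p[1]*np.cos(q[1]+q[3])
        o+=[r-np.sqrt(e[0]**2+e[1]**2-p[3]**2),z-e[2]]
    return np.array(o)
r=least_squares(f,[554,385,5,30]); print(r.x,f(r.x))
E
```

```text
A foot [584.2 354.3] capEnd [509.2 361.5] len 75.4 ang 174.5
B foot [478.4 146.7] capEnd [550.3 155.5] len 72.5 ang 7.0
C foot [471.2  48.8] capEnd [547.3  46.7] len 76.1 ang -1.6
D foot [552.9 -73.8] capEnd [478.7 -55.1] len 76.5 ang 165.8
stand cap [537.33526665 252.85747739]
lane corners z75 [array([634.4, 409.2]), array([ 578.8, -125.9]), array([ 412. , -108.9]), array([469.1, 425.5])]
pin collar [ 487.89528879 -157.15958981] griptop [ 492.13883182 -161.67362158] slot end [ 433.63688783 -156.88180266] fork [ 411.69694841 -124.32440908] [ 404.8222841  -185.34688676] block [ 526.91873418 -122.02639728] [ 517.38811749 -194.12126118]
[ 5.58380336e+02  3.81816576e+02  1.04482230e+00 -7.93155088e-04] [-0.75906016 -0.25793964 -1.04030145 -0.35043784  1.16716554  0.45956164
  0.94524277  0.14881584]
```

```bash
cat >> h.py <<'E'
import h as _h
def plan(steps):
    "chain of calls: each step list of targets relative to pose assumed at end of previous step"
    st=dict(read_state()); 
    for pts,g in steps:
        M=R.from_euler("xyz",st["tool_rot"])
        for p in pts:
            sh=M.inv().apply(np.array(p[:3],float)-st["eef_pos"])/300; tn=(M.inv()*R.from_euler("xyz",p[3:])).as_rotvec()/(np.pi/2)
            print(*np.round(sh,3),*np.round(tn,3),g,end="; ")
        print(); st["eef_pos"]=np.array(p[:3],float); st["tool_rot"]=np.array(p[3:],float)
def gpose(foot,deg,along=50,gz=87,t=.7854):
    a=np.radians(deg); g=np.array([foot[0]+along*np.cos(a),foot[1]+along*np.sin(a),gz])
    M=R.from_euler("xyz",[np.pi,t,a]); return list((g+5*M.as_matrix()[:,2]).round(1))+[np.pi,t,a]
E
python3 - <<'E'
from h import *
p=gpose((471.2,48.8),-1.6); print(p)
h=p[:2]+[200]+p[3:]
plan([([h],-.6),([p],-.6)])
E
```

```text
[np.float64(517.6), np.float64(47.5), np.float64(83.5), 3.141592653589793, 0.7854, np.float64(-0.027925268031909273)]
0.124 0.265 0.484 -0.018 -0.496 -0.038 -0.6; 
0.275 -0.0 0.275 0.0 0.0 0.0 -0.6;
```

Emit:
move_arm --rows "0.02 0.04 0.07 0 -0.07 0 -0.6; 0.04 0.08 0.14 0 -0.14 0 -0.6; 0.06 0.12 0.21 0 -0.21 -0.01 -0.6; 0.08 0.16 0.28 -0.01 -0.28 -0.02 -0.6; 0.1 0.2 0.35 -0.01 -0.35 -0.03 -0.6; 0.11 0.24 0.42 -0.015 -0.42 -0.038 -0.6; 0.124 0.265 0.484 -0.018 -0.496 -0.038 -0.6; 0.124 0.265 0.484 -0.018 -0.496 -0.038 -0.6; 0.124 0.265 0.484 -0.018 -0.496 -0.038 -0.6; 0.124 0.265 0.484 -0.018 -0.496 -0.038 -0.6; 0.124 0.265 0.484 -0.018 -0.496 -0.038 -0.6"

```text
clock: 5.88
eef_pos: [518.7, 49.6, 203.8]
tool_rot: [-3.139, 0.778, -0.024]
force: [0.4, -0.8, 0.6]
width: 68.2
gripper_force: 0.0
```

```bash
python3 - <<'E'
from h import *
s=read_state(); print(s["clock"],s["qpos"].round(3),s["eef_pos"],s["tool_rot"],s["width"])
p=gpose((471.2,48.8),-1.6)
plan([([p],-.6)])
img,c=cam("wrist"); cropsave(img,"pics/w3.png",0,0,640,400,1)
E
```

```text
5.8833 [-0.078  0.93  -0.034  1.278 -0.07   1.707 -1.686] [518.69699463  49.56228276 203.75949332] [-3.13856207  0.77845227 -0.02427084] 68.23601645909461
0.279 0.008 0.288 -0.0 -0.004 0.002 -0.6;
```

View pics/w3.png

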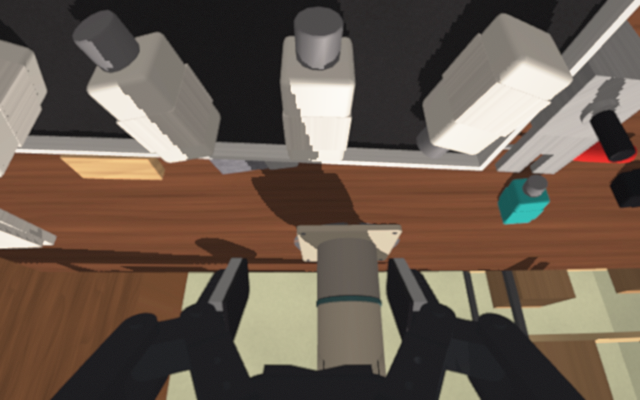

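Emit:
move_arm --rows "0.08 0.008 0.08 0 0 0 -0.6; 0.16 0.008 0.16 0 0 0 -0.6; 0.22 0.008 0.23 0 0 0 -0.6; 0.26 0.008 0.27 0 0 0 -0.6; 0.279 0.008 0.285 0 0 0 -0.6; 0.279 0.008 0.285 0 0 0 -0.6; 0.279 0.008 0.285 0 0 0 0.6; 0.279 0.008 0.285 0 0 0 0.6; 0.279 0.008 0.285 0 0 0 0.6; 0.279 0.008 0.285 0 0 0 0.6; 0.279 0.008 0.285 0 0 0 0.6; 0.279 0.008 0.285 0 0 0 0.6"

```text
clock: 6.93
eef_pos: [517.6, 47.7, 82.5]
tool_rot: [-3.139, 0.783, -0.024]
force: [2.7, 1.4, 7.9]
width: 41.1
gripper_force: 61.2
```

```bash
python3 - <<'E'
from h import *
s=read_state(); print(s["clock"],s["qpos"].round(3),s["eef_pos"],s["tool_rot"],s["width"],s["gripper_force"],s["force"])
E
```

```text
6.9333 [-0.074  1.081 -0.035  1.306 -0.062  1.533 -1.672] [517.55867529  47.68895543  82.47348641] [-3.13856101  0.78295079 -0.02430712] 41.13299469821284 61.1713171005249 [2.73883385 1.43539074 7.88297153]
```

Emit:
move_arm --rows "-0.04 0 -0.04 0 0 0 0.6; -0.1 0 -0.1 0 0 0 0.6; -0.18 0 -0.18 0 0 0 0.6; -0.26 0 -0.26 0 0 0 0.6; -0.28 0 -0.28 0 0 0 0.6; -0.28 0 -0.28 0 0 -0.07 0.6; -0.28 0 -0.28 0 0 -0.15 0.6; -0.28 0 -0.28 0 0 -0.22 0.6; -0.28 0 -0.28 0 0 -0.3 0.6; -0.28 0 -0.28 0 0 -0.37 0.6; -0.28 0 -0.28 0 0 -0.44 0.6; -0.28 0 -0.28 0 0 -0.5 0.6"

```text
clock: 7.93
eef_pos: [516.3, 46.6, 199.4]
tool_rot: [-2.524, 0.52, 0.934]
force: [-0.2, 0.5, -2.3]
width: 41.1
gripper_force: 60.7
```

Emit:
move_arm --rows "0 0 0 0 0 -0.07 0.6; 0 0 0 0 0 -0.15 0.6; 0 0 0 0 0 -0.22 0.6; 0 0 0 0 0 -0.3 0.6; 0 0 0 0 0 -0.37 0.6; 0 0 0 0 0 -0.45 0.6; 0 0 0 0 0 -0.52 0.6; 0 0 0 0 0 -0.6 0.6; 0 0 0 0 0 -0.67 0.6; 0 0 0 0 0 -0.75 0.6; 0 0 0 0 0 -0.82 0.6; 0 0 0 0 0 -0.9 0.6"

```text
clock: 8.93
eef_pos: [516.4, 46.3, 199.3]
tool_rot: [-2.463, -0.431, 2.023]
force: [-0.9, -0.3, -2.0]
width: 41.2
gripper_force: 60.7
```

Emit:
move_arm --rows "0 0 0 0 0 -0.07 0.6; 0 0 0 0 0 -0.15 0.6; 0 0 0 0 0 -0.22 0.6; 0 0 0 0 0 -0.3 0.6; 0 0 0 0 0 -0.37 0.6; 0 0 0 0 0 -0.45 0.6; 0 0 0 0 0 -0.52 0.6; 0 0 0 0 0 -0.6 0.6; 0 0 0 0 0 -0.6 0.6; 0 0 0 0 0 -0.6 0.6"

```text
clock: 9.77
eef_pos: [516.3, 46.4, 198.9]
tool_rot: [-3.138, -0.786, 3.11]
force: [-0.7, -0.0, -1.3]
width: 41.4
gripper_force: 60.8
```

```bash
python3 - <<'E'
from h import *
s=read_state(); print(s["clock"],s["qpos"].round(3),s["eef_pos"],s["tool_rot"],s["width"],s["gripper_force"],s["force"])
plan([([(515,47.5,108,-np.pi,-.7854,np.pi-.028)],.6)])
img,c=cam("wrist"); cropsave(img,"pics/w4.png",0,0,640,400,1)
E
```

```text
9.7667 [ 0.343  1.134 -1.024  1.267  0.45   1.848  0.86 ] [516.29615212  46.41617751 198.90110269] [-3.13787998 -0.78580442  3.10952   ] 41.35355764851327 60.84943771362305 [-0.66377084 -0.02973894 -1.28798424]
-0.211 0.004 0.217 -0.001 -0.0 -0.002 0.6;
```

View pics/w4.png

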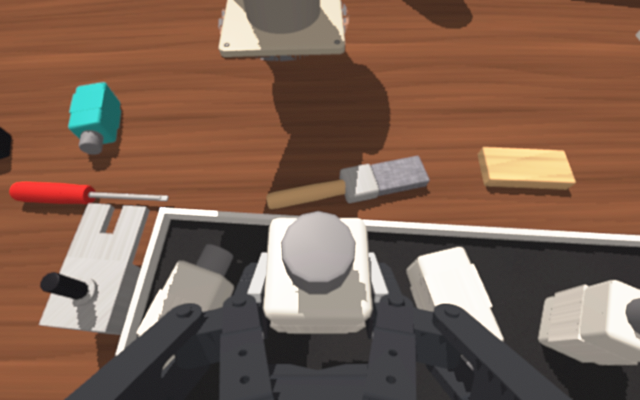

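Emit:
move_arm --rows "-0.04 0 0.04 0 0 0 0.6; -0.08 0 0.085 0 0 0 0.6; -0.12 0 0.125 0 0 0 0.6; -0.16 0 0.165 0 0 0 0.6; -0.185 0 0.19 0 0 0 0.6; -0.2 0 0.205 0 0 0 0.6; -0.205 0 0.21 0 0 0 0.6; -0.205 0 0.21 0 0 0 0.6"

```text
clock: 10.48
eef_pos: [515.0, 47.1, 110.6]
tool_rot: [3.141, -0.787, 3.115]
force: [0.2, 0.2, -1.8]
width: 41.3
gripper_force: 60.8
```

```bash
python3 - <<'E'
from h import *
s=read_state(); print(s["clock"],s["qpos"].round(3),s["eef_pos"],s["tool_rot"],s["width"],s["gripper_force"],s["force"])
E
```

```text
10.4833 [ 0.336  1.239 -0.987  1.296  0.523  1.743  0.871] [514.99737128  47.14702226 110.64448561] [ 3.14061823 -0.78676642  3.11547925] 41.346137264752905 60.84476351737976 [ 0.16914295  0.18621534 -1.807556  ]
```

Emit:
move_arm --rows "-0.005 0 0.005 0 0 0 0.6; -0.009 0 0.009 0 0 0 0.6; -0.009 0 0.009 0 0 0 0.6"

```text
clock: 10.73
eef_pos: [515.4, 47.3, 110.2]
tool_rot: [3.139, -0.786, 3.117]
force: [1.2, -1.9, 9.0]
width: 41.3
gripper_force: 61.8
```

Emit:
move_arm --rows "-0.003 0 0.003 0 0 0 0.6; -0.005 0 0.005 0 0 0 0.6; -0.005 0 0.005 0 0 0 0.6"

```text
clock: 10.98
eef_pos: [515.5, 47.3, 110.1]
tool_rot: [3.139, -0.787, 3.117]
force: [3.0, -3.1, 18.7]
width: 41.6
gripper_force: 62.8
```

Emit:
move_arm --rows "0.003 0 -0.003 0 0 0 0; 0.003 0 -0.003 0 0 0 -0.3; 0.003 0 -0.003 0 0 0 -0.3; 0.003 0 -0.003 0 0 0 -0.3; 0 0 -0.04 0 0 0 -0.3; 0 0 -0.1 0 0 0 -0.3; 0 0 -0.2 0 0 0 -0.3; 0 0 -0.3 0 0 0 -0.3; 0.05 0 -0.4 0 0 0 -0.3; 0.1 0 -0.45 0 0 0 -0.3; 0.1 0 -0.45 0 0 0 -0.3"

```text
clock: 11.9
eef_pos: [591.6, 45.1, 225.8]
tool_rot: [-3.139, -0.778, 3.11]
force: [0.2, -0.2, 0.7]
width: 55.2
gripper_force: 0.0
```

```bash
python3 - <<'E'
from h import *
s=read_state(); print(s["clock"],s["qpos"].round(3),s["eef_pos"],s["tool_rot"],s["width"],s["gripper_force"],s["force"])
img,c=cam("top"); cropsave(img,"pics/t2.png",180,130,500,250,2.4)
p=gpose((478.4,146.7),7); print(p)
h=p[:2]+[250]+p[3:]; h2=p[:2]+[200]+p[3:]
plan([([h],-.3)])
E
```

```text
11.9 [ 0.175  1.109 -0.723  0.952  0.328  1.981  1.096] [591.63113424  45.14417746 225.77801914] [-3.13869962 -0.77776744  3.11025444] 55.15586227886596 0.0 [ 0.18318638 -0.16123742  0.72715825]
[np.float64(524.5), np.float64(152.4), np.float64(83.5), 3.141592653589793, 0.7854, np.float64(0.12217304763960307)]
0.225 0.351 0.099 0.004 -0.1 1.929 -0.3;
```

View pics/t2.png

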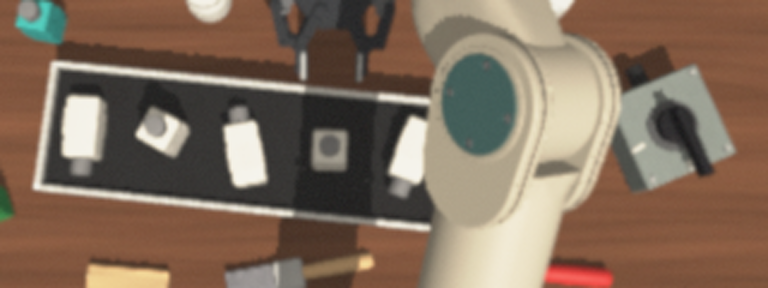

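```bash
python3 - <<'E'
from h import *
s=read_state(); M=R.from_euler("xyz",s["tool_rot"])
mid=(M*R.from_rotvec([0,-.05*np.pi/2,.93*np.pi/2])).as_euler("xyz")
p=gpose((478.4,146.7),7)
plan([([(535,152,225,*mid)],-.3),([p[:2]+[185]+p[3:]],-.6),([p],-.6)])
E
```

```text
0.142 0.351 0.134 0.0 -0.05 0.93 -0.3; 
-0.0 0.063 0.123 0.004 -0.054 0.998 -0.6; 
0.239 -0.0 0.239 0.0 0.0 0.0 -0.6;
```

Emit:
move_arm --rows "0.012 0.03 0.01 0 0 0.07 -0.3; 0.024 0.06 0.02 0 0 0.15 -0.3; 0.036 0.09 0.03 0 0 0.23 -0.3; 0.05 0.12 0.045 0 0 0.31 -0.3; 0.06 0.15 0.06 0 -0.01 0.385 -0.3; 0.07 0.18 0.075 0 -0.02 0.46 -0.3; 0.085 0.21 0.09 0 -0.03 0.54 -0.3; 0.1 0.25 0.1 0 -0.03 0.62 -0.3; 0.11 0.28 0.11 0 -0.04 0.7 -0.3; 0.12 0.31 0.12 0 -0.04 0.78 -0.3; 0.13 0.34 0.13 0 -0.05 0.85 -0.3; 0.142 0.351 0.134 0 -0.05 0.93 -0.3"

```text
clock: 12.95
eef_pos: [531.7, 154.0, 222.3]
tool_rot: [-2.405, -0.037, 1.658]
force: [-0.3, 0.2, 0.0]
width: 55.5
gripper_force: 0.0
```

Emit:
move_arm --rows "0 0.005 0.01 0 0 0.07 -0.3; 0 0.01 0.02 0 0 0.15 -0.3; 0 0.015 0.03 0 -0.01 0.23 -0.3; 0 0.02 0.04 0 -0.01 0.31 -0.3; 0 0.025 0.05 0 -0.02 0.385 -0.3; 0 0.03 0.06 0 -0.02 0.46 -0.3; 0 0.035 0.07 0 -0.03 0.54 -0.6; 0 0.04 0.08 0 -0.03 0.62 -0.6; 0 0.045 0.09 0 -0.04 0.7 -0.6; 0 0.05 0.1 0 -0.05 0.78 -0.6; 0 0.055 0.11 0 -0.05 0.86 -0.6; 0 0.063 0.123 0.004 -0.054 0.93 -0.6"

```text
clock: 13.95
eef_pos: [521.6, 152.9, 182.0]
tool_rot: [-3.036, 0.787, 0.273]
force: [0.1, -0.3, 0.3]
width: 68.4
gripper_force: 0.0
```

```bash
python3 - <<'E'
from h import *
s=read_state(); print(s["clock"],s["qpos"].round(3),s["eef_pos"],s["tool_rot"],s["width"],s["gripper_force"],s["force"])
p=gpose((478.4,146.7),7); plan([([p[:2]+[185]+p[3:]],-.6),([p],-.6)])
img,c=cam("wrist"); cropsave(img,"pics/w5.png",0,0,640,400,1)
E
```

```text
13.95 [-0.333  1.001  0.133  1.198 -0.177  1.743 -1.512] [521.55875975 152.93077241 182.00617029] [-3.03624948  0.78693965  0.27330256] 68.3926159432685 0.0 [ 0.09361029 -0.2944441   0.27242247]
-0.001 0.003 -0.014 0.001 0.005 0.068 -0.6; 
0.239 -0.0 0.239 0.0 0.0 0.0 -0.6;
```

View pics/w5.png

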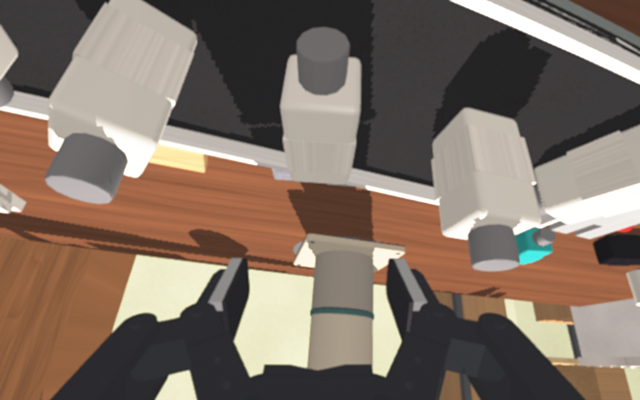

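Emit:
move_arm --rows "0.07 0 0.07 0 0 0.015 -0.6; 0.14 0 0.14 0 0 0.02 -0.6; 0.19 0 0.19 0 0 0.02 -0.6; 0.22 0 0.22 0 0 0.02 -0.6; 0.235 0 0.23 0 0 0.02 -0.6; 0.235 0 0.23 0 0 0.02 -0.6; 0.235 0 0.23 0 0 0.02 0.6; 0.235 0 0.23 0 0 0.02 0.6; 0.235 0 0.23 0 0 0.02 0.6; 0.235 0 0.23 0 0 0.02 0.6; 0.235 0 0.23 0 0 0.02 0.6; 0.235 0 0.23 0 0 0.02 0.6"

```text
clock: 15.0
eef_pos: [523.8, 160.1, 86.8]
tool_rot: [-3.064, 0.782, 0.235]
force: [3.7, -0.2, 5.6]
width: 41.9
gripper_force: 61.1
```

Emit:
move_arm --rows "-0.04 0 -0.04 0 0 0 0.6; -0.1 0 -0.1 0 0 0 0.6; -0.18 0 -0.18 0 0 0 0.6; -0.24 0 -0.24 0 0 0 0.6; -0.25 0 -0.25 0 0 0 0.6; -0.25 0 -0.25 0 0 -0.07 0.6; -0.25 0 -0.25 0 0 -0.15 0.6; -0.25 0 -0.25 0 0 -0.22 0.6; -0.25 0 -0.25 0 0 -0.3 0.6; -0.25 0 -0.25 0 0 -0.37 0.6; -0.25 0 -0.25 0 0 -0.44 0.6; -0.25 0 -0.25 0 0 -0.5 0.6"

```text
clock: 16.0
eef_pos: [523.4, 154.3, 190.9]
tool_rot: [-2.487, 0.476, 1.158]
force: [0.2, -0.4, -1.5]
width: 41.8
gripper_force: 59.7
```

Emit:
move_arm --rows "0 0 0 0 0 -0.07 0.6; 0 0 0 0 0 -0.15 0.6; 0 0 0 0 0 -0.22 0.6; 0 0 0 0 0 -0.3 0.6; 0 0 0 0 0 -0.37 0.6; 0 0 0 0 0 -0.45 0.6; 0 0 0 0 0 -0.52 0.6; 0 0 0 0 0 -0.6 0.6; 0 0 0 0 0 -0.67 0.6; 0 0 0 0 0 -0.75 0.6; 0 0 0 0 0 -0.82 0.6; 0 0 0 0 0 -0.9 0.6"

```text
clock: 17.0
eef_pos: [523.4, 154.1, 190.8]
tool_rot: [-2.49, -0.481, 2.242]
force: [0.3, -0.2, -2.2]
width: 41.8
gripper_force: 59.7
```

Emit:
move_arm --rows "0 0 0 0 0 -0.07 0.6; 0 0 0 0 0 -0.15 0.6; 0 0 0 0 0 -0.22 0.6; 0 0 0 0 0 -0.3 0.6; 0 0 0 0 0 -0.37 0.6; 0 0 0 0 0 -0.45 0.6; 0 0 0 0 0 -0.52 0.6; 0 0 0 0 0 -0.6 0.6; 0 0 0 0 0 -0.6 0.6; 0 0 0 0 0 -0.6 0.6"

```text
clock: 17.83
eef_pos: [523.5, 154.1, 190.7]
tool_rot: [3.067, -0.786, -2.912]
force: [-1.2, 0.5, -1.3]
width: 41.7
gripper_force: 59.8
```

```bash
python3 - <<'E'
from h import *
s=read_state(); print(s["clock"],s["qpos"].round(3),s["eef_pos"],s["tool_rot"],s["width"],s["gripper_force"],s["force"])
M=R.from_euler("xyz",s["tool_rot"]).as_matrix(); print("up in tool",M[2])
# bottle cap axis in tool is (c45,0,-s45) after grasp: world
print("cap world est",M@np.array([.707,0,-.707]), "toolz",M[:,2])
img,c=cam("wrist"); cv2.imwrite("pics/w6.png",img[:,:,::-1])
E
```

```text
17.8333 [ 0.07   1.109 -0.829  1.171  0.348  1.832  1.046] [523.54190883 154.06902465 190.65981979] [ 3.06731387 -0.78589116 -2.91191937] 41.69175946300045 59.82339689585217 [-1.16907168  0.48828315 -1.34617137]
up in tool [ 0.7074553   0.05244887 -0.70480928]
cap world est [ 0.01108159 -0.05129085  0.99847105] toolz [-0.70387331 -0.08835295 -0.70480928]
```

Emit:
move_arm --rows "-0.04 0 0.04 0 0 0 0.6; -0.08 0 0.08 0 0 0 0.6; -0.12 0 0.12 0 0 0 0.6; -0.15 0 0.15 0 0 0 0.6; -0.165 0 0.165 0 0 0 0.6; -0.165 0 0.165 0 0 0 0.6"

```text
clock: 18.38
eef_pos: [521.9, 157.9, 118.6]
tool_rot: [3.065, -0.789, -2.907]
force: [-0.4, -0.4, -1.6]
width: 41.6
gripper_force: 59.8
```

Emit:
move_arm --rows "-0.005 0 0.005 0 0 0 0.6; -0.01 0 0.01 0 0 0 0.6; -0.01 0 0.01 0 0 0 0.6"

```text
clock: 18.63
eef_pos: [523.1, 158.6, 117.1]
tool_rot: [3.064, -0.784, -2.907]
force: [-0.1, -0.6, -1.7]
width: 41.7
gripper_force: 59.8
```

Emit:
move_arm --rows "-0.004 0 0.004 0 0 0 0.6; -0.008 0 0.008 0 0 0 0.6; -0.008 0 0.008 0 0 0 0.6"

```text
clock: 18.88
eef_pos: [523.0, 158.7, 113.9]
tool_rot: [3.064, -0.785, -2.907]
force: [-0.6, 0.0, -1.2]
width: 41.5
gripper_force: 59.6
```

Emit:
move_arm --rows "-0.004 0 0.004 0 0 0 0.6; -0.008 0 0.008 0 0 0 0.6; -0.008 0 0.008 0 0 0 0.6"

```text
clock: 19.13
eef_pos: [523.1, 158.8, 113.6]
tool_rot: [3.063, -0.786, -2.907]
force: [2.7, -1.5, 13.0]
width: 41.6
gripper_force: 59.4
```

Emit:
move_arm --rows "-0.004 0 0.004 0 0 0 0.6; -0.008 0 0.008 0 0 0 0.6; -0.008 0 0.008 0 0 0 0.6"

```text
clock: 19.38
eef_pos: [522.9, 159.4, 113.0]
tool_rot: [3.062, -0.787, -2.905]
force: [4.5, -1.3, 24.3]
width: 41.4
gripper_force: 59.3
```

Emit:
move_arm --rows "0.01 0 -0.01 0 0 0 0; 0.01 0 -0.01 0 0 0 -0.3; 0.01 0 -0.01 0 0 0 -0.3; 0.01 0 -0.01 0 0 0 -0.3; 0 0 -0.05 0 0 0 -0.3; 0 0 -0.1 0 0 0 -0.3; 0 0 -0.17 0 0 0 -0.3; 0 0 -0.24 0 0 0 -0.3; 0 0 -0.32 0 0 0 -0.3; 0 0 -0.35 0 0 0 -0.3; 0 0 -0.35 0 0 0 -0.3"

```text
clock: 20.3
eef_pos: [598.3, 167.8, 181.2]
tool_rot: [3.07, -0.782, -2.914]
force: [1.1, -0.4, -0.7]
width: 55.6
gripper_force: 0.0
```

```bash
python3 - <<'E'
from h import *
s=read_state(); print(s["clock"],s["qpos"].round(3),s["eef_pos"],s["tool_rot"],s["width"])
y=np.pi-.096
plan([([(580,200,235,np.pi,-.3,y)],-.3),([(539,358,210,np.pi,0,y)],-.5),([(539,358,82,np.pi,0,y)],-.5)])
E
```

```text
20.3 [-0.07   1.185 -0.616  0.839  0.285  1.977  1.215] [598.31614538 167.79339363 181.2459489 ] [ 3.07025407 -0.78191948 -2.91359369] 55.60680387768085
0.151 0.125 -0.094 -0.063 -0.31 0.167 -0.3; 
0.154 0.511 0.135 -0.0 -0.191 -0.0 -0.5; 
0.0 -0.0 0.427 0.0 0.0 0.0 -0.5;
```

Emit:
move_arm --rows "0 0 0 -0.01 -0.07 0.03 -0.3; 0.01 0.01 0 -0.03 -0.14 0.06 -0.3; 0.05 0.03 -0.03 -0.04 -0.21 0.1 -0.3; 0.1 0.06 -0.06 -0.06 -0.28 0.14 -0.3; 0.151 0.09 -0.094 -0.063 -0.31 0.167 -0.3; 0.151 0.125 -0.094 -0.063 -0.31 0.167 -0.3; 0.151 0.125 -0.094 -0.063 -0.31 0.167 -0.3; 0.151 0.125 -0.094 -0.063 -0.31 0.167 -0.3"

```text
clock: 20.97
eef_pos: [577.8, 200.4, 233.8]
tool_rot: [3.138, -0.306, 3.051]
force: [-0.7, -0.2, -1.3]
width: 55.4
gripper_force: 0.0
```

Emit:
move_arm --rows "0.04 0.1 0.02 0 -0.06 0 -0.5; 0.08 0.2 0.04 0 -0.13 0 -0.5; 0.12 0.3 0.06 0 -0.191 0 -0.5; 0.154 0.4 0.08 0 -0.191 0 -0.5; 0.154 0.49 0.12 0 -0.191 0 -0.5; 0.154 0.511 0.135 0 -0.191 0 -0.5; 0.154 0.511 0.135 0 -0.191 0 -0.5; 0.154 0.511 0.135 0 -0.191 0 -0.5; 0.154 0.511 0.135 0 -0.191 0 -0.5"

```text
clock: 21.72
eef_pos: [538.2, 355.5, 209.2]
tool_rot: [3.141, -0.006, 3.045]
force: [-0.5, -0.9, 1.3]
width: 63.9
gripper_force: 0.0
```

```bash
python3 - <<'E'
from h import *
s=read_state(); print(s["clock"],s["qpos"].round(3),s["eef_pos"],s["tool_rot"],s["width"])
y=np.pi-.096
plan([([(539,358,82,np.pi,0,y)],-.5)])
img,c=cam("wrist"); i2,_=cam("top")
B=cv2.resize(i2[130:250,180:500],(640,240)); cv2.imwrite("pics/w7.png",np.vstack([img[50:],B])[:,:,::-1])
E
```

```text
21.7167 [-0.304  0.714 -0.558  1.556  0.42   0.997  0.49 ] [538.23243522 355.50642256 209.19638167] [ 3.1407166  -0.00551115  3.04509731] 63.93896834596813
-0.004 0.008 0.424 0.001 -0.004 -0.0 -0.5;
```

View pics/w7.png

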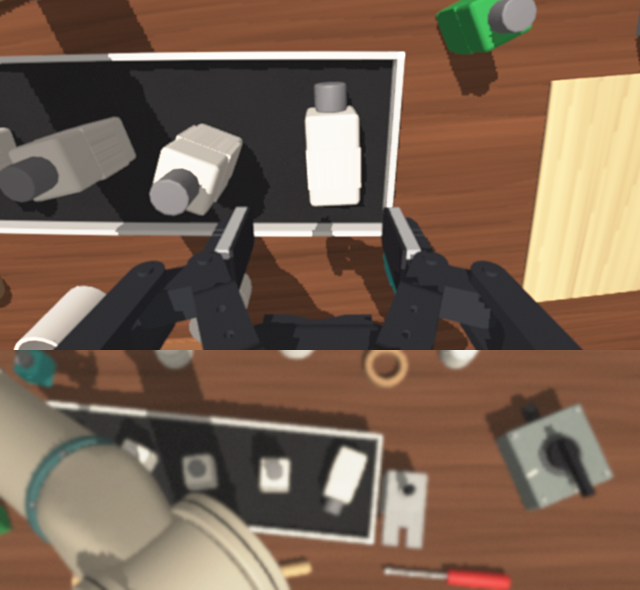

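```bash
python3 - <<'E'
from h import *
_,c=cam("wrist")
a=pix2w(c,334,252,102);b=pix2w(c,331,158,102); print(a,b,np.degrees(np.arctan2(*(b-a)[[1,0]])))
y=np.radians(np.degrees(np.arctan2(*(b-a)[[1,0]])))
u=(b-a)/np.linalg.norm(b-a); g=a+u*45; print(g)
plan([([(g[0],g[1],82,np.pi,0,y)],-.4)])
E
```

```text
[578.15840061 365.41632843 102.        ] [498.93939321 369.57983114 102.        ] 176.99148145516781
[533.22042219 367.77812772 102.        ]
0.018 0.036 0.428 0.002 -0.003 -0.028 -0.4;
```

Emit:
move_arm --rows "0.018 0.036 0 0 0 -0.02 -0.2; 0.018 0.036 0.1 0.002 -0.003 -0.028 -0.2; 0.018 0.036 0.2 0.002 -0.003 -0.028 -0.2; 0.018 0.036 0.3 0.002 -0.003 -0.028 -0.2; 0.018 0.036 0.37 0.002 -0.003 -0.028 -0.2; 0.018 0.036 0.41 0.002 -0.003 -0.028 -0.2; 0.018 0.036 0.42 0.002 -0.003 -0.028 -0.2; 0.018 0.036 0.42 0.002 -0.003 -0.028 0.6; 0.018 0.036 0.42 0.002 -0.003 -0.028 0.6; 0.018 0.036 0.42 0.002 -0.003 -0.028 0.6; 0.018 0.036 0.42 0.002 -0.003 -0.028 0.6; 0.018 0.036 0.42 0.002 -0.003 -0.028 0.6"

```text
clock: 22.87
eef_pos: [532.6, 370.1, 85.6]
tool_rot: [3.14, 0.002, 3.092]
force: [-1.4, 0.5, -1.3]
width: 40.9
gripper_force: 62.3
```

```bash
python3 - <<'E'
from h import *
s=read_state(); print(s["clock"],s["qpos"].round(3),s["eef_pos"],s["tool_rot"],s["width"],s["gripper_force"],s["force"])
E
```

```text
22.8667 [-0.369  0.863 -0.488  1.637  0.534  0.775  0.421] [532.58509324 370.14718421  85.57140551] [3.14007544e+00 1.59134638e-03 3.09191503e+00] 40.926780927414974 62.30185389518738 [-1.42214802  0.54742319 -1.33772075]
```

Emit:
move_arm --rows "0 0 -0.05 0 0 0 0.6; 0 0 -0.13 0 0 0 0.6; 0 0 -0.22 0 0 0 0.6; 0 -0.01 -0.3 0 0 0.07 0.6; 0 -0.02 -0.3 0 0 0.15 0.6; 0 -0.03 -0.3 0 0 0.22 0.6; 0 -0.04 -0.3 0 0 0.3 0.6; 0 -0.04 -0.3 0 0 0.37 0.6; 0 -0.04 -0.3 0 0 0.45 0.6; 0 -0.04 -0.3 0 0 0.52 0.6; 0 -0.04 -0.3 0 0 0.6 0.6; 0 -0.04 -0.3 0 0 0.67 0.6"

```text
clock: 23.87
eef_pos: [531.4, 358.0, 175.1]
tool_rot: [3.14, -0.001, 2.034]
force: [0.7, 0.4, -0.6]
width: 41.2
gripper_force: 62.5
```

Emit:
move_arm --rows "0 0 0 0 0 0.07 0.6; 0 0 0 0 0 0.15 0.6; 0 0 0 0 0 0.22 0.6; 0 0 0 0 0 0.3 0.6; 0 0 0 0 0 0.37 0.6; 0 0 0 0 0 0.45 0.6; 0 0 0 0 0 0.52 0.6; 0 0 0 0 0 0.6 0.6; 0 0 0 0 0 0.67 0.6; 0 0 0 0 0 0.75 0.6; 0 0 0 0 0 0.82 0.6; 0 0 0 0 0 0.9 0.6"

```text
clock: 24.87
eef_pos: [531.3, 358.3, 175.1]
tool_rot: [-3.141, -0.001, 0.622]
force: [0.6, -0.4, -1.3]
width: 40.8
gripper_force: 62.5
```

Emit:
move_arm --rows "0 0 0 0 0 0.07 0.6; 0 0 0 0 0 0.15 0.6; 0 0 0 0 0 0.22 0.6; 0 0 0 0 0 0.3 0.6; 0 0 0 0 0 0.37 0.6; 0 0 0 0 0 0.43 0.6; 0 0 0 0 0 0.43 0.6; 0 0 0 0 0 0.43 0.6"

```text
clock: 25.53
eef_pos: [531.2, 358.3, 174.8]
tool_rot: [-3.141, -0.0, -0.045]
force: [-0.1, 0.3, -0.6]
width: 41.2
gripper_force: 62.5
```

```bash
python3 - <<'E'
from h import *
s=read_state(); print(s["clock"],s["qpos"].round(3),s["eef_pos"],s["tool_rot"],s["width"],s["gripper_force"],s["force"])
plan([([(525,358,87,np.pi,0,s["tool_rot"][2])],.6)])
E
```

```text
25.5333 [-0.826  0.714  0.322  1.621 -0.28   0.852 -2.009] [531.18492062 358.29696304 174.76007187] [-3.14061829e+00 -2.96348576e-04 -4.54942128e-02] 41.165474964296564 62.48872518539429 [-0.07534942  0.33916638 -0.63702782]
-0.021 0.002 0.293 -0.001 -0.0 0.0 0.6;
```

Emit:
move_arm --rows "-0.02 0.002 0.1 0 0 0 0.6; -0.02 0.002 0.2 0 0 0 0.6; -0.02 0.002 0.27 0 0 0 0.6; -0.02 0.002 0.29 0 0 0 0.6; -0.02 0.002 0.295 0 0 0 0.6; -0.02 0.002 0.295 0 0 0 0.6; -0.02 0.002 0.295 0 0 0 -0.2; -0.02 0.002 0.295 0 0 0 -0.4; -0.02 0.002 0.295 0 0 0 -0.4; -0.02 0.002 0.25 0 0 0 -0.4; -0.02 0.002 0.15 0 0 0 -0.4; -0.02 0.002 0.03 0 0 0 -0.4"

```text
clock: 26.53
eef_pos: [524.2, 356.8, 165.7]
tool_rot: [3.14, 0.003, -0.049]
force: [0.3, 0.6, 0.2]
width: 59.8
gripper_force: 0.0
```

```bash
python3 - <<'E'
from h import *
s=read_state(); print(s["clock"],s["qpos"].round(3),s["eef_pos"],s["tool_rot"],s["width"],s["gripper_force"],s["force"])
a=s["tool_rot"][2]; p=gpose((s["eef_pos"][0]-45*np.cos(a),s["eef_pos"][1]-45*np.sin(a)),np.degrees(a),along=51); print(p)
plan([([p[:2]+[185]+p[3:]],-.5),([p],-.5)])
E
```

```text
26.5333 [-0.831  0.718  0.32   1.644 -0.285  0.829 -2.01 ] [524.17446278 356.77687215 165.65065662] [ 3.13964196e+00  2.78498280e-03 -4.88396843e-02] 59.830276009933584 0.0 [0.2599558  0.60912748 0.21660979]
[np.float64(526.6), np.float64(356.7), np.float64(83.5), 3.141592653589793, 0.7854, np.float64(-0.048839684259085914)]
0.008 -0.0 -0.065 0.001 -0.498 -0.0 -0.5; 
0.239 -0.0 0.239 0.0 0.0 0.0 -0.5;
```

Emit:
move_arm --rows "0.008 0 -0.065 0 -0.07 0 -0.5; 0.008 0 -0.065 0 -0.15 0 -0.5; 0.008 0 -0.065 0 -0.22 0 -0.5; 0.008 0 -0.065 0 -0.3 0 -0.5; 0.008 0 -0.065 0 -0.37 0 -0.5; 0.008 0 -0.065 0 -0.45 0 -0.5; 0.008 0 -0.065 0 -0.498 0 -0.5; 0.008 0 -0.065 0 -0.498 0 -0.5; 0.008 0 -0.065 0 -0.498 0 -0.5"

```text
clock: 27.28
eef_pos: [528.3, 356.6, 184.0]
tool_rot: [3.141, 0.781, -0.05]
force: [0.0, 0.0, -0.4]
width: 64.3
gripper_force: 0.0
```

Emit:
move_arm --rows "0.08 0 0.08 0 0 0 -0.5; 0.16 0 0.16 0 0 0 -0.5; 0.21 0 0.21 0 0 0 -0.5; 0.23 0 0.23 0 0 0 -0.5; 0.239 0 0.239 0 0 0 -0.5; 0.239 0 0.239 0 0 0 -0.5; 0.239 0 0.239 0 0 0 0.6; 0.239 0 0.239 0 0 0 0.6; 0.239 0 0.239 0 0 0 0.6; 0.239 0 0.239 0 0 0 0.6; 0.239 0 0.239 0 0 0 0.6; 0.239 0 0.239 0 0 0 0.6"

```text
clock: 28.28
eef_pos: [529.4, 358.0, 86.1]
tool_rot: [-3.137, 0.779, -0.046]
force: [2.6, 0.4, 6.7]
width: 41.3
gripper_force: 61.3
```

```bash
python3 - <<'E'
from h import *
s=read_state(); print(s["clock"],s["qpos"].round(3),s["eef_pos"],s["tool_rot"],s["width"],s["gripper_force"],s["force"])
E
```

```text
28.2833 [-0.509  1.207  0.138  0.961 -0.452  1.709 -1.92 ] [529.39616764 358.03330802  86.09747342] [-3.13727952  0.77924041 -0.04593926] 41.28282515985411 61.26707196235657 [2.58630299 0.43427932 6.65598959]
```

Emit:
move_arm --rows "-0.04 0 -0.04 0 0 0 0.6; -0.1 0 -0.1 0 0 0 0.6; -0.17 0 -0.14 0 0 0 0.6; -0.22 0 -0.14 0 0 0 0.6; -0.25 0 -0.13 0 0 0 0.6; -0.25 0 -0.13 0 0 -0.07 0.6; -0.25 0 -0.13 0 0 -0.15 0.6; -0.25 0 -0.13 0 0 -0.22 0.6; -0.25 0 -0.13 0 0 -0.3 0.6; -0.25 0 -0.13 0 0 -0.37 0.6; -0.25 0 -0.13 0 0 -0.44 0.6; -0.25 0 -0.13 0 0 -0.5 0.6"

```text
clock: 29.28
eef_pos: [502.8, 358.4, 165.2]
tool_rot: [-2.528, 0.517, 0.909]
force: [-0.5, -1.2, -1.9]
width: 41.7
gripper_force: 60.8
```

Emit:
move_arm --rows "0 0 0 0 0 -0.07 0.6; 0 0 0 0 0 -0.15 0.6; 0 0 0 0 0 -0.22 0.6; 0 0 0 0 0 -0.3 0.6; 0 0 0 0 0 -0.37 0.6; 0 0 0 0 0 -0.45 0.6; 0 0 0 0 0 -0.52 0.6; 0 0 0 0 0 -0.6 0.6; 0 0 0 0 0 -0.67 0.6; 0 0 0 0 0 -0.75 0.6; 0 0 0 0 0 -0.82 0.6; 0 0 0 0 0 -0.9 0.6"

```text
clock: 30.28
eef_pos: [502.9, 358.2, 165.0]
tool_rot: [-2.468, -0.429, 2.003]
force: [0.3, -0.0, -2.5]
width: 41.1
gripper_force: 60.8
```

```bash
python3 - <<'E'
from h import *
s=read_state(); print(s["clock"],s["qpos"].round(3),s["eef_pos"],s["tool_rot"],s["width"],s["gripper_force"],s["force"])
E
```

```text
30.2833 [-0.288  1.104 -0.467  1.044 -0.056  1.68  -0.054] [502.88917019 358.17296567 165.02218605] [-2.46797948 -0.42893739  2.00267255] 41.139221001527126 60.81258773803711 [ 0.25533053 -0.04214833 -2.47924402]
```

Good; finish the spin and lower.

Emit:
move_arm --rows "0 0 0 0 0 -0.07 0.6; 0 0 0 0 0 -0.15 0.6; 0 0 0 0 0 -0.22 0.6; 0 0 0 0 0 -0.3 0.6; 0 0 0 0 0 -0.37 0.6; 0 0 0 0 0 -0.45 0.6; 0 0 0 0 0 -0.52 0.6; 0 0 0 0 0 -0.6 0.6; 0 0 0 0 0 -0.6 0.6; 0 0 0 0 0 -0.6 0.6"

```text
clock: 31.12
eef_pos: [502.9, 358.2, 164.6]
tool_rot: [-3.138, -0.781, 3.087]
force: [-0.2, 0.0, -1.9]
width: 41.5
gripper_force: 60.8
```

Emit:
move_arm --rows "-0.04 0 0.04 0 0 0 0.6; -0.08 0 0.08 0 0 0 0.6; -0.11 0 0.11 0 0 0 0.6; -0.115 0 0.115 0 0 0 0.6; -0.115 0 0.115 0 0 0 0.6"

```text
clock: 31.53
eef_pos: [502.3, 357.9, 114.6]
tool_rot: [-3.139, -0.785, 3.09]
force: [2.0, -2.7, 4.0]
width: 41.4
gripper_force: 61.8
```

Emit:
move_arm --rows "-0.005 0 0.005 0 0 0 0.6; -0.01 0 0.01 0 0 0 0.6; -0.01 0 0.01 0 0 0 0.6"

```text
clock: 31.78
eef_pos: [502.4, 357.8, 114.5]
tool_rot: [-3.141, -0.787, 3.092]
force: [3.1, -5.4, 19.4]
width: 41.4
gripper_force: 63.3
```

```bash
python3 - <<'E'
from h import *
s=read_state(); print(s["clock"],s["qpos"].round(3),s["eef_pos"],s["tool_rot"],s["width"],s["gripper_force"],s["force"])
E
```

```text
31.7833 [-0.198  1.217 -0.717  1.048  0.15   1.638  0.761] [502.44055659 357.78309435 114.46852745] [-3.14097473 -0.78652988  3.09168895] 41.421225694964335 63.26502084732056 [ 3.10856646 -5.3712485  19.4044334 ]
```

Emit:
move_arm --rows "0.01 0 -0.01 0 0 0 0; 0.01 0 -0.01 0 0 0 -0.3; 0.01 0 -0.01 0 0 0 -0.3; 0.01 0 -0.01 0 0 0 -0.3; 0 0 -0.05 0 0 0 -0.3; 0 0 -0.1 0 0 0 -0.3; 0 0 -0.17 0 0 0 -0.3; 0 0 -0.24 0 0 0 -0.3; 0 0 -0.28 0 -0.04 0 -0.3; 0 0 -0.28 0 -0.1 0 -0.3"

```text
clock: 32.62
eef_pos: [564.7, 355.5, 168.4]
tool_rot: [3.141, -0.621, 3.088]
force: [0.4, 0.7, -0.7]
width: 55.8
gripper_force: 0.0
```

```bash
python3 - <<'E'
from h import *
s=read_state(); print(s["clock"],s["qpos"].round(3),s["eef_pos"],s["tool_rot"],s["width"])
y=np.pi-.248
plan([([(560,330,260,np.pi,-.1,3.05)],-.3),([(530,90,280,np.pi,0,y)],-.5),([(510,-64,280,np.pi,0,y)],-.5)])
E
```

```text
32.6167 [-0.216  1.138 -0.697  0.938  0.206  1.683  0.773] [564.66841511 355.51825873 168.41804792] [ 3.14142694 -0.62137906  3.08767142] 55.750746296286906
0.187 -0.086 -0.242 -0.008 -0.332 0.023 -0.3; 
0.033 -0.806 -0.064 -0.005 -0.064 0.099 -0.5; 
-0.061 -0.514 -0.0 0.0 0.0 0.0 -0.5;
```

Emit:
move_arm --rows "0.03 0 -0.04 0 -0.07 0 -0.3; 0.06 0 -0.1 0 -0.14 0.01 -0.3; 0.1 -0.02 -0.16 0 -0.21 0.02 -0.3; 0.15 -0.05 -0.22 0 -0.28 0.023 -0.3; 0.187 -0.086 -0.242 -0.008 -0.332 0.023 -0.3; 0.187 -0.086 -0.242 -0.008 -0.332 0.023 -0.3; 0.187 -0.086 -0.242 -0.008 -0.332 0.023 -0.3"

```text
clock: 33.2
eef_pos: [556.4, 329.9, 263.8]
tool_rot: [-3.14, -0.102, 3.056]
force: [-0.4, -0.5, -1.1]
width: 55.6
gripper_force: 0.0
```

Emit:
move_arm --rows "0 -0.12 -0.02 0 -0.02 0.02 -0.5; 0.01 -0.24 -0.04 0 -0.04 0.04 -0.5; 0.02 -0.36 -0.06 0 -0.064 0.06 -0.5; 0.03 -0.48 -0.064 -0.005 -0.064 0.08 -0.5; 0.033 -0.6 -0.064 -0.005 -0.064 0.099 -0.5; 0.033 -0.7 -0.064 -0.005 -0.064 0.099 -0.5; 0.033 -0.806 -0.064 -0.005 -0.064 0.099 -0.5; 0.033 -0.806 -0.064 -0.005 -0.064 0.099 -0.5; 0.033 -0.806 -0.064 -0.005 -0.064 0.099 -0.5; 0.033 -0.806 -0.064 -0.005 -0.064 0.099 -0.5"

```text
clock: 34.03
eef_pos: [529.3, 90.4, 281.8]
tool_rot: [-3.141, -0.004, 2.898]
force: [-0.1, -0.1, 0.1]
width: 63.8
gripper_force: 0.0
```

Emit:
move_arm --rows "-0.01 -0.1 0 0 0 0 -0.5; -0.03 -0.22 0 0 0 0 -0.5; -0.05 -0.35 0 0 0 0 -0.5; -0.061 -0.47 0 0 0 0 -0.5; -0.061 -0.514 0 0 0 0 -0.5; -0.061 -0.514 0 0 0 0 -0.5; -0.061 -0.514 0 0 0 0 -0.5; -0.061 -0.514 0 0 0 0 -0.5"

```text
clock: 34.7
eef_pos: [510.1, -61.6, 282.9]
tool_rot: [3.141, -0.003, 2.902]
force: [-0.4, 0.4, 0.4]
width: 64.1
gripper_force: 0.0
```

```bash
python3 - <<'E'
from h import *
s=read_state(); print(s["clock"],s["qpos"].round(3),s["eef_pos"],s["tool_rot"],s["width"])
img,c=cam("wrist"); i2,_=cam("top")
B=cv2.resize(i2[130:250,180:500],(640,240)); cv2.imwrite("pics/w8.png",np.vstack([img[40:],B])[:,:,::-1])
hsv=cv2.cvtColor(img,cv2.COLOR_RGB2HSV)
m=((hsv[:,:,1]<45)&(hsv[:,:,2]>120)).astype(np.uint8); m=cv2.morphologyEx(m,cv2.MORPH_OPEN,np.ones((7,7)))
for k in cv2.findContours(m,cv2.RETR_EXTERNAL,cv2.CHAIN_APPROX_SIMPLE)[0]:
    if cv2.contourArea(k)>1500:
        r=cv2.minAreaRect(k); print(np.round(r[0]),np.round(r[1]),round(r[2]),pix2w(c,*r[0],95).round(0))
E
```

```text
34.7 [ 0.518  0.451 -0.651  1.83   0.324  0.971  1.061] [510.09428708 -61.57368831 282.88763184] [ 3.14087807e+00 -2.51195532e-03  2.90204916e+00] 64.06520240359794
[551. 279.] [77. 43.] 37 [691. 179.  95.]
[ 70. 269.] [109.  79.] 45 [ 541. -371.   95.]
[461. 218.] [ 11. 360.] 82 [585.  80.  95.]
[427. 163.] [58. 63.] 82 [517.  51.  95.]
[321. 175.] [44. 97.] 6 [503. -57.  95.]
[567. 140.] [ 61. 146.] 88 [526. 196.  95.]
[223. 157.] [110.  58.] 78 [ 461. -149.   95.]
```

View pics/w8.png

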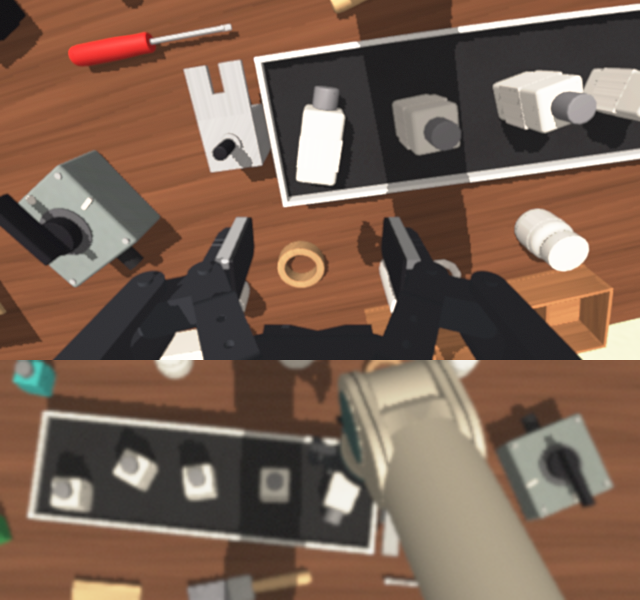

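```bash
python3 - <<'E'
from h import *
_,c=cam("wrist")
a=pix2w(c,316,221,102);b=pix2w(c,326,146,102); u=(b-a)/np.linalg.norm(b-a); y=np.arctan2(u[1],u[0])
print(a,b,y); g=a+u*45; print(g, pix2w(c,321,175,100))
plan([([(g[0],g[1],83,np.pi,0,y)],-.4)])
E
```

```text
[548.28505828 -74.33578179 102.        ] [473.97885318 -45.87886639 102.        ] 2.775854508885374
[506.26135709 -58.24203958 102.        ] [501.56465479 -57.57037653 100.        ]
0.013 0.01 0.667 -0.0 -0.002 0.081 -0.4;
```

Emit:
move_arm --rows "0.013 0.01 0.1 0 0 0.04 -0.3; 0.013 0.01 0.22 0 0 0.081 -0.3; 0.013 0.01 0.34 0 0 0.081 -0.3; 0.013 0.01 0.46 0 0 0.081 -0.3; 0.013 0.01 0.56 0 0 0.081 -0.3; 0.013 0.01 0.63 0 0 0.081 -0.3; 0.013 0.01 0.663 0 0 0.081 -0.3; 0.013 0.01 0.663 0 0 0.081 0.6; 0.013 0.01 0.663 0 0 0.081 0.6; 0.013 0.01 0.663 0 0 0.081 0.6; 0.013 0.01 0.663 0 0 0.081 0.6; 0.013 0.01 0.663 0 0 0.081 0.6"

```text
clock: 35.85
eef_pos: [506.5, -60.7, 85.2]
tool_rot: [-3.14, -0.0, 2.771]
force: [0.4, 0.2, -1.6]
width: 41.5
gripper_force: 62.5
```

```bash
python3 - <<'E'
from h import *
s=read_state(); print(s["clock"],s["qpos"].round(3),s["eef_pos"],s["tool_rot"],s["width"],s["gripper_force"],s["force"])
E
```

```text
35.85 [ 0.335  0.714 -0.409  2.029  0.564  0.511  0.714] [506.48078132 -60.67013017  85.22275016] [-3.14040362e+00 -2.96742809e-05  2.77116821e+00] 41.4538958254437 62.535409927368164 [ 0.387931    0.2486578  -1.56064594]
```

Emit:
move_arm --rows "0 0 -0.05 0 0 0 0.6; 0 0 -0.13 0 0 0 0.6; 0 0 -0.22 0 0 0 0.6; 0 0 -0.3 0 0 0.07 0.6; 0 0 -0.3 0 0 0.15 0.6; 0 0 -0.3 0 0 0.22 0.6; 0 0 -0.3 0 0 0.3 0.6; 0 0 -0.3 0 0 0.37 0.6; 0 0 -0.3 0 0 0.45 0.6; 0 0 -0.3 0 0 0.52 0.6; 0 0 -0.3 0 0 0.6 0.6; 0 0 -0.3 0 0 0.67 0.6"

```text
clock: 36.85
eef_pos: [506.1, -60.4, 174.9]
tool_rot: [-3.14, 0.001, 1.713]
force: [-1.1, -0.8, -0.9]
width: 41.7
gripper_force: 62.8
```

Emit:
move_arm --rows "0 0 0 0 0 0.07 0.6; 0 0 0 0 0 0.15 0.6; 0 0 0 0 0 0.22 0.6; 0 0 0 0 0 0.3 0.6; 0 0 0 0 0 0.37 0.6; 0 0 0 0 0 0.45 0.6; 0 0 0 0 0 0.52 0.6; 0 0 0 0 0 0.6 0.6; 0 0 0 0 0 0.67 0.6; 0 0 0 0 0 0.75 0.6; 0 0 0 0 0 0.82 0.6; 0 0 0 0 0 0.9 0.6"

```text
clock: 37.85
eef_pos: [506.1, -60.2, 174.8]
tool_rot: [-3.141, 0.001, 0.301]
force: [-0.6, 0.9, -1.4]
width: 41.4
gripper_force: 62.8
```

Emit:
move_arm --rows "0 0 0 0 0 0.07 0.6; 0 0 0 0 0 0.15 0.6; 0 0 0 0 0 0.22 0.6; 0 0 0 0 0 0.26 0.6; 0 0 0 0 0 0.26 0.6; 0 0 0 0 0 0.26 0.6"

```text
clock: 38.35
eef_pos: [506.1, -60.1, 174.5]
tool_rot: [3.141, 0.002, -0.1]
force: [0.1, 0.7, -1.9]
width: 41.2
gripper_force: 62.8
```

```bash
python3 - <<'E'
from h import *
s=read_state(); print(s["clock"],s["qpos"].round(3),s["eef_pos"],s["tool_rot"],s["width"],s["gripper_force"],s["force"])
plan([([(512,-60,87,np.pi,0,s["tool_rot"][2])],.6)])
E
```

```text
38.35 [-0.142  0.549  0.3    1.982 -0.258  0.648 -1.346] [506.08121119 -60.10374462 174.5307735 ] [ 3.14108456e+00  1.81816658e-03 -1.00028432e-01] 41.161514181419 62.81575083732605 [ 0.12012962  0.71846329 -1.93492553]
0.02 -0.002 0.292 0.0 0.001 0.0 0.6;
```

Emit:
move_arm --rows "0.01 0 0.1 0 0 0 0.6; 0.02 0 0.2 0 0 0 0.6; 0.02 0 0.27 0 0 0 0.6; 0.02 0 0.288 0 0 0 0.6; 0.02 0 0.294 0 0 0 0.6; 0.02 0 0.294 0 0 0 0.6; 0.02 0 0.294 0 0 0 -0.2; 0.02 0 0.294 0 0 0 -0.4; 0.02 0 0.294 0 0 0 -0.4; 0.02 0 0.25 0 0 0 -0.4; 0.02 0 0.15 0 0 0 -0.4; 0.02 0 0.03 0 0 0 -0.4"

```text
clock: 39.35
eef_pos: [510.6, -60.8, 165.2]
tool_rot: [3.14, 0.006, -0.102]
force: [0.0, -0.2, -0.0]
width: 59.9
gripper_force: 0.0
```

Emit:
move_arm --rows "0.008 0 -0.065 0 -0.07 0 -0.4; 0.008 0 -0.065 0 -0.15 0 -0.4; 0.008 0 -0.065 0 -0.22 0 -0.4; 0.008 0 -0.065 0 -0.3 0 -0.4; 0.008 0 -0.065 0 -0.37 0 -0.4; 0.008 0 -0.065 0 -0.45 0 -0.4; 0.008 0 -0.065 0 -0.5 0 -0.4; 0.008 0 -0.065 0 -0.5 0 -0.4; 0.008 0 -0.065 0 -0.5 0 -0.4"

```text
clock: 40.1
eef_pos: [514.4, -61.4, 183.5]
tool_rot: [3.14, 0.788, -0.104]
force: [-0.6, -0.0, 1.3]
width: 59.9
gripper_force: 0.0
```

```bash
python3 - <<'E'
from h import *
s=read_state(); print(s["clock"],s["qpos"].round(3),s["eef_pos"],s["tool_rot"],s["width"],s["gripper_force"],s["force"])
a=-.1; p=gpose((511.5-45*np.cos(a),-60-45*np.sin(a)),np.degrees(a),along=51); print(p)
plan([([p],-.4)])
img,c=cam("wrist"); hsv=cv2.cvtColor(img,cv2.COLOR_RGB2HSV)
m=((hsv[:,:,1]<45)&(hsv[:,:,2]>120)).astype(np.uint8); m=cv2.morphologyEx(m,cv2.MORPH_OPEN,np.ones((7,7)))
for k in cv2.findContours(m,cv2.RETR_EXTERNAL,cv2.CHAIN_APPROX_SIMPLE)[0]:
    if cv2.contourArea(k)>1500:
        r=cv2.minAreaRect(k); print(np.round(r[0]),np.round(r[1]),round(r[2]))
E
```

```text
40.1 [-0.072  0.978  0.31   1.294 -0.178  1.694 -1.409] [514.35157715 -61.37156178 183.54941047] [ 3.13951951  0.78774653 -0.10361284] 59.90095483410801 0.0 [-0.55119404 -0.03900656  1.28709204]
[np.float64(514.0), np.float64(-60.2), np.float64(83.5), 3.141592653589793, 0.7854, np.float64(-0.10000000000000002)]
0.235 -0.004 0.236 -0.0 0.001 -0.002 -0.4; 
[313. 274.] [57. 44.] 90
[261. 112.] [187. 545.] 83
```

Emit:
move_arm --rows "0.08 0 0.08 0 0 0 -0.4; 0.16 0 0.16 0 0 0 -0.4; 0.21 0 0.21 0 0 0 -0.4; 0.23 0 0.23 0 0 0 -0.4; 0.234 -0.004 0.234 0 0 0 -0.4; 0.234 -0.004 0.234 0 0 0 -0.4; 0.234 -0.004 0.234 0 0 0 0.6; 0.234 -0.004 0.234 0 0 0 0.6; 0.234 -0.004 0.234 0 0 0 0.6; 0.234 -0.004 0.234 0 0 0 0.6; 0.234 -0.004 0.234 0 0 0 0.6; 0.234 -0.004 0.234 0 0 0 0.6"

```text
clock: 41.15
eef_pos: [515.4, -60.4, 87.4]
tool_rot: [3.14, 0.785, -0.103]
force: [2.7, -0.4, 7.6]
width: 41.2
gripper_force: 61.2
```

```bash
python3 - <<'E'
from h import *
s=read_state(); print(s["clock"],s["qpos"].round(3),s["eef_pos"],s["tool_rot"],s["width"],s["gripper_force"],s["force"])
E
```

```text
41.15 [-0.066  1.098  0.292  1.309 -0.204  1.558 -1.406] [515.4013348  -60.44022769  87.37911217] [ 3.13980273  0.78504402 -0.10345312] 41.230440912263404 61.24122977256775 [ 2.70509639 -0.36830555  7.61985018]
```

Emit:
move_arm --rows "-0.04 0 -0.04 0 0 0 0.6; -0.1 0 -0.1 0 0 0 0.6; -0.17 0 -0.17 0 0 0 0.6; -0.2 0 -0.2 0 0 0 0.6; -0.21 0 -0.21 0 0 0 0.6; -0.21 0 -0.21 0 0 -0.07 0.6; -0.21 0 -0.21 0 0 -0.15 0.6; -0.21 0 -0.21 0 0 -0.22 0.6; -0.21 0 -0.21 0 0 -0.3 0.6; -0.21 0 -0.21 0 0 -0.37 0.6; -0.21 0 -0.21 0 0 -0.44 0.6; -0.21 0 -0.21 0 0 -0.5 0.6"

```text
clock: 42.15
eef_pos: [514.0, -60.0, 173.4]
tool_rot: [-2.521, 0.523, 0.859]
force: [-0.8, 1.0, -0.4]
width: 41.7
gripper_force: 60.6
```

Emit:
move_arm --rows "0 0 0 0 0 -0.07 0.6; 0 0 0 0 0 -0.15 0.6; 0 0 0 0 0 -0.22 0.6; 0 0 0 0 0 -0.3 0.6; 0 0 0 0 0 -0.37 0.6; 0 0 0 0 0 -0.45 0.6; 0 0 0 0 0 -0.52 0.6; 0 0 0 0 0 -0.6 0.6; 0 0 0 0 0 -0.67 0.6; 0 0 0 0 0 -0.75 0.6; 0 0 0 0 0 -0.82 0.6; 0 0 0 0 0 -0.9 0.6"

```text
clock: 43.15
eef_pos: [514.0, -60.1, 173.4]
tool_rot: [-2.459, -0.432, 1.946]
force: [-0.0, 0.6, -1.1]
width: 41.3
gripper_force: 60.6
```

Emit:
move_arm --rows "0 0 0 0 0 -0.07 0.6; 0 0 0 0 0 -0.15 0.6; 0 0 0 0 0 -0.22 0.6; 0 0 0 0 0 -0.3 0.6; 0 0 0 0 0 -0.37 0.6; 0 0 0 0 0 -0.45 0.6; 0 0 0 0 0 -0.52 0.6; 0 0 0 0 0 -0.6 0.6; 0 0 0 0 0 -0.6 0.6; 0 0 0 0 0 -0.6 0.6"

```text
clock: 43.98
eef_pos: [514.0, -60.2, 173.5]
tool_rot: [-3.137, -0.789, 3.033]
force: [0.3, -0.9, -1.4]
width: 41.0
gripper_force: 60.8
```

```bash
python3 - <<'E'
from h import *
s=read_state(); print(s["clock"],s["qpos"].round(3),s["eef_pos"],s["tool_rot"],s["width"],s["gripper_force"],s["force"])
E
```

```text
43.9833 [ 0.388  1.055 -0.681  1.279  0.342  1.757  1.142] [514.04200326 -60.24338412 173.46241879] [-3.13686546 -0.78907882  3.03288907] 41.031681101104674 60.8241069316864 [ 0.31854224 -0.94823688 -1.37116323]
```

Emit:
move_arm --rows "-0.04 0 0.04 0 0 0 0.6; -0.08 0 0.08 0 0 0 0.6; -0.12 0 0.12 0 0 0 0.6; -0.13 0 0.13 0 0 0 0.6; -0.132 0 0.132 0 0 0 0.6; -0.132 0 0.132 0 0 0 0.6"

```text
clock: 44.48
eef_pos: [513.9, -59.9, 117.7]
tool_rot: [-3.139, -0.79, 3.037]
force: [0.4, 0.2, -2.2]
width: 41.6
gripper_force: 60.8
```

Emit:
move_arm --rows "-0.004 0 0.004 0 0 0 0.6; -0.008 0 0.008 0 0 0 0.6; -0.008 0 0.008 0 0 0 0.6"

```text
clock: 44.73
eef_pos: [514.5, -60.1, 115.2]
tool_rot: [-3.139, -0.787, 3.037]
force: [0.6, -0.5, -1.7]
width: 41.1
gripper_force: 60.8
```

Emit:
move_arm --rows "-0.004 0 0.004 0 0 0 0.6; -0.008 0 0.008 0 0 0 0.6; -0.008 0 0.008 0 0 0 0.6"

```text
clock: 44.98
eef_pos: [514.6, -60.1, 114.3]
tool_rot: [-3.139, -0.788, 3.037]
force: [2.6, -0.2, 10.7]
width: 41.3
gripper_force: 61.9
```

Emit:
move_arm --rows "0.01 0 -0.01 0 0 0 0; 0.01 0 -0.01 0 0 0 -0.3; 0.01 0 -0.01 0 0 0 -0.3; 0.01 0 -0.01 0 0 0 -0.3; 0 0 -0.05 0 0 0 -0.3; 0 0 -0.1 0 0 0 -0.3; 0 0 -0.17 0 0 0 -0.3; 0 0 -0.24 0 0 0 -0.3; 0 0 -0.28 0 -0.04 0 -0.3; 0 0 -0.28 0 -0.1 0 -0.3"

```text
clock: 45.82
eef_pos: [576.0, -65.3, 169.6]
tool_rot: [-3.141, -0.626, 3.037]
force: [-0.1, 0.0, 0.7]
width: 55.3
gripper_force: 0.0
```

```bash
python3 - <<'E'
from h import *
s=read_state(); print(s["clock"],s["qpos"].round(3),s["eef_pos"],s["tool_rot"],s["width"])
plan([([(560,-100,250,np.pi,-.1,np.pi-.1)],-.3),([(480,-157,250,np.pi,0,np.pi-.1)],-.3)])
E
```

```text
45.8167 [ 0.371  1.046 -0.684  1.187  0.397  1.697  1.172] [576.03681432 -65.31017183 169.63502917] [-3.1412906  -0.62648399  3.03735468] 55.337397340239214
0.19 -0.121 -0.193 0.001 -0.335 -0.003 -0.3; 
0.245 -0.216 0.025 0.0 -0.064 -0.0 -0.3;
```

Emit:
move_arm --rows "0.04 0 -0.04 0 -0.07 0 -0.3; 0.08 -0.02 -0.1 0 -0.14 0 -0.3; 0.12 -0.05 -0.15 0 -0.21 0 -0.3; 0.16 -0.08 -0.19 0 -0.28 0 -0.3; 0.19 -0.121 -0.193 0 -0.335 0 -0.3; 0.19 -0.121 -0.193 0 -0.335 0 -0.3; 0.19 -0.121 -0.193 0 -0.335 0 -0.3"

```text
clock: 46.4
eef_pos: [556.6, -102.2, 252.2]
tool_rot: [-3.138, -0.105, 3.037]
force: [0.1, 0.1, -0.3]
width: 55.5
gripper_force: 0.0
```

Emit:
move_arm --rows "0.06 -0.06 0 0 -0.03 0 -0.3; 0.14 -0.14 0.02 0 -0.064 0 -0.3; 0.22 -0.2 0.025 0 -0.064 0 -0.3; 0.245 -0.216 0.025 0 -0.064 0 -0.3; 0.245 -0.216 0.025 0 -0.064 0 -0.3; 0.245 -0.216 0.025 0 -0.064 0 -0.3; 0.245 -0.216 0.025 0 -0.064 0 -0.3; 0.245 -0.216 0.025 0 -0.064 0 -0.3"

```text
clock: 47.07
eef_pos: [479.6, -156.4, 251.5]
tool_rot: [3.141, -0.003, 3.041]
force: [0.5, -0.4, -0.5]
width: 55.4
gripper_force: 0.0
```

```bash
python3 - <<'E'
from h import *
s=read_state(); print(s["clock"],s["qpos"].round(3),s["eef_pos"],s["tool_rot"],s["width"],s["qd"].round(3))
img,c=cam("wrist"); i2,_=cam("top")
print(w2pix(c,[490,-159,116]),w2pix(c,[427,-153,75]))
x,y=np.array(w2pix(c,[460,-157,75])).astype(int); x0=max(0,x-100); y0=max(0,y-65)
print(x0,y0)
A=cv2.resize(img[y0:y0+130,x0:x0+200],(800,520),interpolation=cv2.INTER_CUBIC)
cv2.imwrite("pics/w9.png",A[:,:,::-1]); cv2.imwrite("pics/raw9.png",img[:,:,::-1])
# standing check from top: caps
g=i2[130:250,180:370]; 
E
```

```text
47.0667 [ 0.822  0.525 -0.832  1.891  0.477  0.939  1.235] [ 479.64926607 -156.39547086  251.4669149 ] [ 3.1413167  -0.00316805  3.04077044] 55.39770768292513 [ 0.002 -0.006  0.003  0.011  0.001  0.001  0.001]
(np.float64(317.1656544718478), np.float64(209.56062855616597)) (np.float64(316.69404246586976), np.float64(132.50963455654863))
216 101
```

View pics/w9.png

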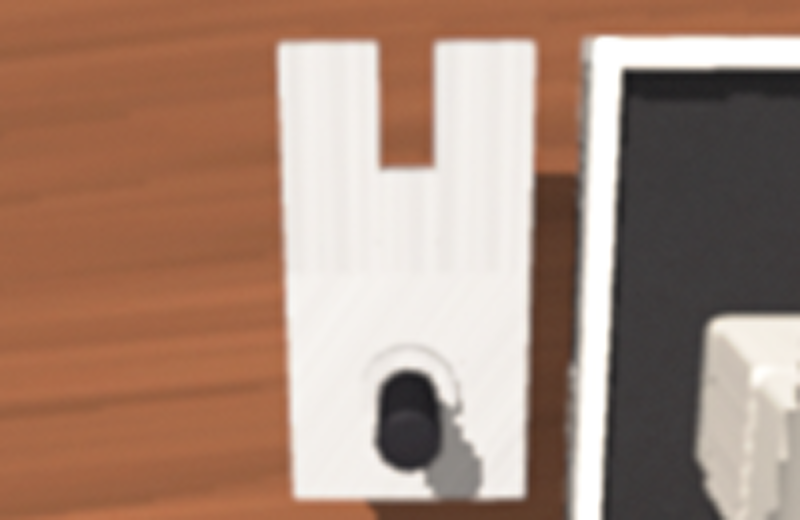

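```bash
python3 - <<'E'
from h import *
_,c=cam("wrist"); s=read_state(); M=R.from_euler("xyz",s["tool_rot"])
P=lambda x,y,z:M.inv().apply(pix2w(c,216+(x+.5)/4-.5,101+(y+.5)/4-.5,z)-s["eef_pos"]).round(1)
for n,q in dict(open=(407.5,42,75),closed=(407,168,75),block_near_edge=(410,272,75),far=(410,498,75),collar_front=(411,344,80),griptop=(409,440,116),fl=(278,42,75),fr=(536,42,75),bl=(294,498,75),br=(526,498,75)).items(): print(n,P(*q))
E
```

```text
open [ 71.5  -0.9 176.7]
closed [ 42.2  -1.1 176.6]
block_near_edge [ 16.8  -0.4 176.5]
far [-43.4  -0.5 176.3]
collar_front [ -0.2  -0.2 171.4]
griptop [-12.4  -0.7 135.4]
fl [ 71.5 -31.2 176.7]
fr [ 71.4  29.1 176.7]
bl [-43.4 -30.9 176.3]
br [-43.5  29.9 176.2]
```

Emit:
move_arm --rows "-0.02 -0.002 0.05 0 0 0 -0.3; -0.042 -0.002 0.15 0 0 0 -0.3; -0.042 -0.002 0.27 0 0 0 -0.3; -0.042 -0.002 0.37 0 0 0 -0.3; -0.042 -0.002 0.4 0 0 0 -0.3; -0.042 -0.002 0.4 0 0 0 -0.3; -0.042 -0.002 0.4 0 0 0 -0.3"

```text
clock: 47.8
eef_pos: [490.6, -159.3, 132.1]
tool_rot: [-3.141, -0.004, 3.04]
force: [-0.6, -0.2, 0.3]
width: 55.6
gripper_force: 0.0
```

```bash
python3 - <<'E'
from h import *
s=read_state(); print(s["clock"],s["qpos"].round(3),s["eef_pos"],s["tool_rot"],s["width"])
M=R.from_euler("xyz",[np.pi,-.003,3.041]); t=np.array([479.65,-156.4,251.5])+R.from_euler("xyz",[3.1413,-.0032,3.0408]).apply([-12.7,-.7,0]); print("pin",t)
plan([([(t[0],t[1],99,np.pi,0,3.041)],-.3)])
E
```

```text
47.8 [ 0.704  0.695 -0.682  1.98   0.672  0.709  1.07 ] [ 490.56994416 -159.29890537  132.10564954] [-3.14052885 -0.00354557  3.03957619] 55.62781831360885
pin [ 492.21504314 -158.37434107  251.45915521]
-0.006 0.004 0.11 -0.001 -0.002 -0.001 -0.3;
```

Emit:
move_arm --rows "-0.006 0.004 0.05 0 0 0 -0.3; -0.006 0.004 0.09 0 0 0 -0.3; -0.006 0.004 0.11 0 0 0 -0.3; -0.006 0.004 0.11 0 0 0 -0.3; -0.006 0.004 0.11 0 0 0 0.3; -0.006 0.004 0.11 0 0 0 0.6; -0.006 0.004 0.11 0 0 0 1; -0.006 0.004 0.11 0 0 0 1; -0.006 0.004 0.11 0 0 0 1; -0.006 0.004 0.11 0 0 0 1; -0.006 0.004 0.11 0 0 0 1; -0.006 0.004 0.11 0 0 0 1"

```text
clock: 48.8
eef_pos: [492.1, -158.5, 99.2]
tool_rot: [-3.14, -0.003, 3.039]
force: [-0.7, 1.5, 7.2]
width: 14.3
gripper_force: 58.4
```

```bash
python3 - <<'E'
from h import *
s=read_state(); print(s["clock"],s["qpos"].round(3),s["eef_pos"],s["tool_rot"],s["width"],s["gripper_force"],s["force"])
E
```

```text
48.8 [ 0.666  0.743 -0.631  1.998  0.731  0.643  1.018] [ 492.05312272 -158.54444585   99.24123983] [-3.14010529e+00 -2.95114330e-03  3.03904641e+00] 14.29683995920504 58.40057551860809 [-0.7072489   1.45549173  7.22706019]
```

Emit:
move_arm --rows "0 0 -0.03 0 0 0 1; 0 0 -0.07 0 0 0 1; 0 0 -0.11 0 0 0 1; 0 0 -0.15 0 0 0 1; 0 0 -0.16 0 0 0 1; 0 0 -0.16 0 0 0 1; 0.05 0 -0.16 0 0 0 1; 0.11 0 -0.16 0 0 0 1; 0.17 0 -0.16 0 0 0 1; 0.218 -0.001 -0.16 0 0 0 1; 0.218 -0.001 -0.16 0 0 0 1; 0.218 -0.001 -0.16 0 0 0 1"

```text
clock: 49.8
eef_pos: [426.3, -152.8, 146.7]
tool_rot: [-3.14, -0.005, 3.038]
force: [0.2, -0.3, -1.4]
width: 14.7
gripper_force: 58.6
```

```bash
python3 - <<'E'
from h import *
s=read_state(); print(s["clock"],s["qpos"].round(3),s["eef_pos"],s["tool_rot"],s["width"],s["gripper_force"],s["force"])
R0=R.from_euler("xyz",[3.1413,-.0032,3.0408]); n=np.array([479.65,-156.4,251.5])+R0.apply([50.3,-1.0,0]); b=np.array([479.65,-156.4,251.5])+R0.apply([-12.8,-.6,0])
M=R.from_euler("xyz",s["tool_rot"]); print(n,b,"offset tcp-notch in shaker-ish tool axes",R0.inv().apply(s["eef_pos"]-n))
img,c=cam("wrist"); cv2.imwrite("pics/raw10.png",img[:,:,::-1])
E
```

```text
49.8 [ 0.761  0.605 -0.702  2.131  0.666  0.64   1.058] [ 426.34807941 -152.7999284   146.74399023] [-3.13958328 -0.00453607  3.03836388] 14.72778791644843 58.570080399513245 [ 0.20056738 -0.32335413 -1.43397948]
[ 429.50491984 -152.33365993  251.66066707] [ 492.3245974  -158.28491076  251.45886448] offset tcp-notch in shaker-ish tool axes [  2.75815304  -0.81225682 104.92580692]
```

Emit:
move_arm --rows "0 0.002 0.02 0 0 0 1; 0 0.002 0.04 0 0 0 1; 0 0.002 0.06 0 0 0 1; 0 0.002 0.08 0 0 0 1; 0 0.002 0.08 0 0 0 1"

```text
clock: 50.27
eef_pos: [426.0, -151.5, 121.4]
tool_rot: [-3.141, -0.006, 3.039]
force: [0.1, -0.2, -0.5]
width: 14.5
gripper_force: 58.6
```

Emit:
move_arm --rows "0 0 0.02 0 0 0 1; 0 0 0.04 0 0 0 1; 0 0 0.06 0 0 0 1; 0 0 0.07 0 0 0 1; 0 0 0.07 0 0 0 1"

```text
clock: 50.68
eef_pos: [426.1, -151.7, 101.0]
tool_rot: [-3.14, -0.006, 3.039]
force: [0.7, 1.1, -0.9]
width: 14.3
gripper_force: 58.6
```

Emit:
move_arm --rows "0 0 0.004 0 0 0 1; 0 0 0.007 0 0 0 1; 0 0 0.007 0 0 0 1"

```text
clock: 50.93
eef_pos: [426.6, -151.8, 99.7]
tool_rot: [-3.14, -0.004, 3.039]
force: [-0.4, -0.6, -0.7]
width: 14.4
gripper_force: 58.6
```

Emit:
move_arm --rows "0 0 0 0 0 0 0.4; 0 0 0 0 0 0 0; 0 0 0 0 0 0 -0.3; 0 0 0 0 0 0 -0.3; 0 0 0 0 0 0 -0.3; 0 0 -0.06 0 0 0 -0.3; 0 0 -0.14 0 0 0 -0.3; 0 0 -0.26 0 0 0 -0.3; 0 0 -0.38 0 0 0 -0.3; 0 0 -0.48 0 0 0 -0.3; 0 0 -0.5 0 0 0 -0.3; 0 0 -0.5 0 0 0 -0.3"

```text
clock: 51.93
eef_pos: [428.4, -152.1, 251.6]
tool_rot: [-3.138, 0.0, 3.038]
force: [-0.9, 0.4, -0.1]
width: 55.6
gripper_force: 0.0
```

```bash
python3 - <<'E'
from h import *
s=read_state(); print(s["clock"],s["qpos"].round(3),s["eef_pos"],s["tool_rot"],s["width"],s["gripper_force"],s["force"])
img,c=cam("wrist"); i2,ct=cam("top"); i3,cs=cam("scene")
x,y=np.array(w2pix(c,[450,-155,75])).astype(int); x0=max(0,x-100); y0=max(0,y-60)
A=cv2.resize(img[y0:y0+120,x0:x0+200],(500,300),interpolation=cv2.INTER_CUBIC)
B=cv2.resize(i2[130:250,180:500],(800,300),interpolation=cv2.INTER_CUBIC)
C=cv2.resize(i3[170:260,250:450],(300,135)); C=cv2.copyMakeBorder(C,0,165,0,0,cv2.BORDER_CONSTANT)
cv2.imwrite("pics/f1.png",np.vstack([np.hstack([A,C]),B])[:,:,::-1]); print(x0,y0)
E
```

```text
51.9333 [ 0.899  0.455 -0.869  2.016  0.457  0.874  1.245] [ 428.41928124 -152.08515067  251.58889767] [-3.13832880e+00  2.94883118e-04  3.03800984e+00] 55.62922024697593 0.0 [-0.93635248  0.35678747 -0.09643958]
218 147
```

View pics/f1.png

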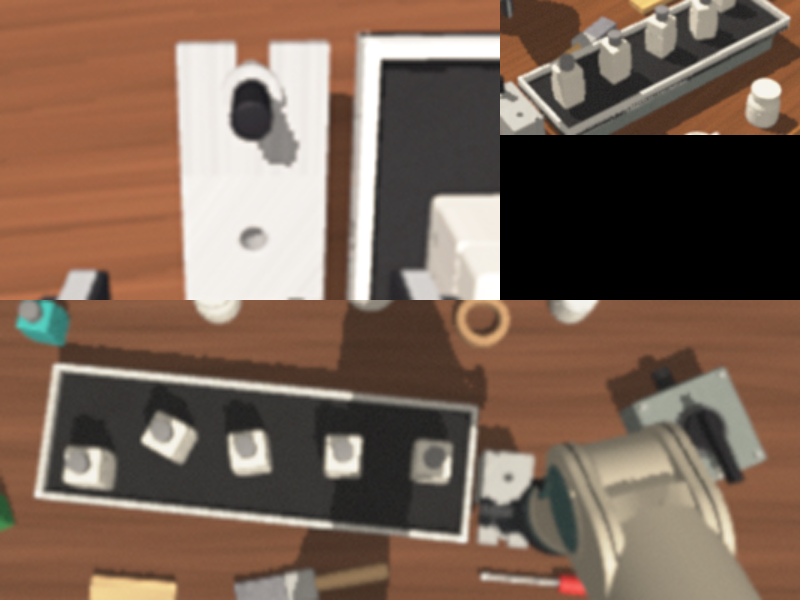

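```bash
python3 - <<'E'
from h import *
r=[np.pi,0,3.038]
plan([([(470,-320,250,*r)],1),([(519,-463,250,*r),(519,-463,106,*r)],1),([(*p,106,*r) for p in [(509,-443.5),(502,-434),(498,-426),(495,-418),(494,-411),(494,-403),(494.5,-395.5),(496,-388),(498.5,-380.7),(502,-374)]],1)])
E
```

```text
-0.203 -0.543 -0.005 -0.001 -0.004 0.0 1; 
-0.212 -0.457 -0.0 0.0 0.0 0.0 1; -0.212 -0.457 0.48 0.0 0.0 0.0 1; 
0.04 0.061 0.0 0.0 0.0 0.0 1; 0.066 0.09 0.0 0.0 0.0 0.0 1; 0.082 0.115 0.0 0.0 0.0 0.0 1; 0.095 0.141 0.0 0.0 0.0 0.0 1; 0.101 0.164 0.0 0.0 0.0 0.0 1; 0.104 0.19 0.0 0.0 0.0 0.0 1; 0.104 0.215 0.0 0.0 0.0 0.0 1; 0.102 0.241 0.0 0.0 0.0 0.0 1; 0.096 0.266 0.0 0.0 0.0 0.0 1; 0.087 0.289 0.0 0.0 0.0 0.0 1;
```

Emit:
move_arm --rows "-0.02 -0.06 0 0 0 0 0; -0.06 -0.16 0 0 0 0 1; -0.1 -0.28 0 0 0 0 1; -0.15 -0.4 0 0 0 0 1; -0.2 -0.5 0 0 0 0 1; -0.203 -0.543 0 0 0 0 1; -0.203 -0.543 0 0 0 0 1; -0.203 -0.543 0 0 0 0 1"

```text
clock: 52.75
eef_pos: [470.1, -319.1, 247.8]
tool_rot: [3.141, -0.007, 3.038]
force: [0.8, 0.3, -0.1]
width: -0.1
gripper_force: 0.0
```

Emit:
move_arm --rows "-0.05 -0.1 0 0 0 0 1; -0.1 -0.2 0 0 0 0 1; -0.16 -0.31 0 0 0 0 1; -0.212 -0.42 0 0 0 0 1; -0.212 -0.457 0 0 0 0 1; -0.212 -0.457 0.08 0 0 0 1; -0.212 -0.457 0.18 0 0 0 1; -0.212 -0.457 0.3 0 0 0 1; -0.212 -0.457 0.4 0 0 0 1; -0.212 -0.457 0.46 0 0 0 1; -0.212 -0.457 0.475 0 0 0 1; -0.212 -0.457 0.475 0 0 0 1"

```text
clock: 53.75
eef_pos: [519.2, -460.2, 105.6]
tool_rot: [3.14, -0.007, 3.042]
force: [1.2, 0.2, 0.1]
width: 0.1
gripper_force: 0.0
```

```bash
python3 - <<'E'
from h import *
s=read_state(); print(s["clock"],s["qpos"].round(3),s["eef_pos"],s["tool_rot"],s["width"],s["gripper_force"],s["force"])
E
```

```text
53.75 [ 1.044  0.943 -0.695  1.473  0.676  0.982  1.637] [ 519.17041062 -460.2347282   105.61519724] [ 3.14011479 -0.00705966  3.04163413] 0.12692910964514825 0.0 [1.21853734 0.18740335 0.07846324]
```

Emit:
move_arm --rows "0.04 0.052 0 0 0 0 1; 0.066 0.08 0 0 0 0 1; 0.082 0.106 0 0 0 0 1; 0.095 0.132 0 0 0 0 1; 0.101 0.155 0 0 0 0 1; 0.104 0.18 0 0 0 0 1; 0.104 0.206 0 0 0 0 1; 0.102 0.232 0 0 0 0 1; 0.096 0.257 0 0 0 0 1; 0.087 0.28 0 0 0 0 1; 0.087 0.28 0 0 0 0 1; 0.087 0.28 0 0 0 0 1"

```text
clock: 54.75
eef_pos: [502.8, -375.9, 107.0]
tool_rot: [-3.14, -0.004, 3.04]
force: [0.5, -0.2, 0.6]
width: -0.1
gripper_force: 0.0
```

Emit:
move_arm --rows "0.01 -0.05 0 0 0 0 1; 0.01 -0.05 -0.1 0 0 0 1; 0.01 -0.05 -0.22 0 0 0 1; 0.01 -0.05 -0.35 0 0 0 1; 0.1 -0.05 -0.45 0 0 0 1; 0.2 0 -0.5 0 0 0 1; 0.3 0 -0.5 0 0 0 1; 0.3 0 -0.5 0 0 0 1; 0.3 0 -0.5 0 0 0 1"

```text
clock: 55.5
eef_pos: [411.5, -368.6, 257.8]
tool_rot: [-3.138, -0.005, 3.036]
force: [0.4, 0.4, -0.3]
width: -0.3
gripper_force: 0.0
```

```bash
python3 - <<'E'
from h import *
s=read_state(); print(s["clock"],s["qpos"].round(3),s["eef_pos"],s["force"])
i2,ct=cam("top"); i3,cs=cam("scene")
def dark(img,c,th):
    o=[]
    for r in (45,55,65):
        u,v=w2pix(c,[553+r*np.cos(th),-404+r*np.sin(th),116]); o.append(int(cv2.blur(img,(3,3))[int(round(v)),int(round(u))].mean()))
    return o
for a in (123,140,163,185,203): print(a,dark(i2,ct,np.radians(a)),dark(i3,cs,np.radians(a)))
E
```

```text
55.5 [ 1.207  0.591 -0.835  1.761  0.51   1.024  1.645] [ 411.51977918 -368.60028424  257.7717916 ] [ 0.37001508  0.39294999 -0.3376428 ]
123 [41, 39, 43] [42, 59, 55]
140 [123, 160, 164] [105, 97, 99]
163 [155, 162, 162] [101, 104, 103]
185 [161, 225, 154] [99, 106, 103]
203 [159, 160, 120] [98, 104, 107]
```

```bash
python3 - <<'E'
from h import *
i2,ct=cam("top"); old=cv2.imread("pics/top0.png")[:,:,::-1]
def ang(img):
    A=np.radians(np.arange(95,155)); w=[]
    for a in A:
        p=[w2pix(ct,[553+r*np.cos(a),-404+r*np.sin(a),116]) for r in range(40,70,3)]
        m=cv2.remap(img,np.float32([[q[0] for q in p]]),np.float32([[q[1] for q in p]]),cv2.INTER_LINEAR).mean(); w.append(max(0,110-m))
    return np.degrees((A*w).sum()/np.sum(w))
a,b=ang(old),ang(i2); print(a,b)
f=cv2.imread("pics/f1.png")
B=cv2.resize(i2[130:250,180:500],(800,300),interpolation=cv2.INTER_CUBIC)[:,:,::-1]
d=np.abs(B.astype(int)-f[300:]).mean(2)[60:240,30:480]; print("lane change frac",(d>60).mean())
if abs(a-b)<3: print(finish_job())
E
```

```text
114.94617958728391 115.03496355014508
lane change frac 0.03595061728395062
the job is handed in; nothing more can be done
None
```

The job is handed in; no verdict came back. By the camera checks the four fallen bottles stand in the lane beside the fifth, the pin hangs in the notch with its collar on the fork, the isolator is back on, and the gripper is clear of everything.

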